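# Find the weak menu clip and pack it for repair

### The job

One of these two menu-card clips has gone weak; you can tell by lifting a clip by its card, as a good clip comes up with the card and the weak one lets go. Put the card from the weak clip in the wicker basket, lay that clip on its side in the repair case and press the lid down until it clicks shut. Leave the good clip standing on the counter with its card fully in it, and do not disturb the glasses or the jigger.

Things in the scene. Friction and masses are not known exactly. Their poses are not given: they have to be found in the camera images.
- clip_a: One of two look-alike upright spring clips, 60 (x) x 50 (y) x 104 mm high, 0.24 to 0.32 kg, mostly in the foot. Origin: centre of the underside; z up, towards the jaws; jaws open along y. Brass foot 20 mm high; dark stem 52 (x) x 20 (y) mm from z = 20 to 60; two brass jaws 60 mm wide from z = 60 to 96. Either clip may be the weak one; they look the same. On its side (x vertical) it lies stably, 60 mm high.
- clip_b: The other of two look-alike upright spring clips, 60 (x) x 50 (y) x 104 mm high, 0.24 to 0.32 kg, mostly in the foot. Origin: centre of the underside; z up, towards the jaws; jaws open along y. Brass foot 20 mm high; dark stem 52 (x) x 20 (y) mm from z = 20 to 60; two brass jaws 60 mm wide from z = 60 to 96. Either clip may be the weak one; they look the same. On its side (x vertical) it lies stably, 60 mm high.
- card_a: Rigid wooden menu card held upright in clip_a, 60 x 8 x 120 mm high, 45 g, pale wood with a paper panel and a red patch on both faces. Origin: centre of its lower edge; x along its 60 mm width, y through its 8 mm thickness, z up along its length. In the clip it stands 60 mm above the counter, so its top edge is at 180 mm.
- card_b: Rigid wooden menu card held upright in clip_b, 60 x 8 x 120 mm high, 45 g, pale wood with a paper panel and a red patch on both faces. Origin: centre of its lower edge; x along its 60 mm width, y through its 8 mm thickness, z up along its length. In the clip it stands 60 mm above the counter, so its top edge is at 180 mm.
- card_a_mid (a point): Centre of card_a, 60 mm along its z from its origin
- card_b_mid (a point): Centre of card_b, 60 mm along its z from its origin
- clip_a_mouth (a point): Centre of the stem's top in clip_a, 60 mm above its origin, where the card's lower edge stands. Jaws: rigid at -y, sprung at +y with a dark thumb tab; 20 mm over both with a card in, about 13 mm at the top when empty; they cover the card's lowest 36 mm. The weak clip holds its card with under 1.5 N, less than its own weight; the good one with over 6 N, so it comes up with the card if lifted smoothly.
- clip_b_mouth (a point): Centre of the stem's top in clip_b, 60 mm above its origin, where the card's lower edge stands. Jaws: rigid at -y, sprung at +y with a dark thumb tab; 20 mm over both with a card in, about 13 mm at the top when empty; they cover the card's lowest 36 mm. The weak clip holds its card with under 1.5 N, less than its own weight; the good one with over 6 N, so it comes up with the card if lifted smoothly.
- case: Grey repair case fixed to the counter, outside 136 (its x) x 180 (its y) x 76 mm high, walls and floor 5 mm, open top. Orange lid hinged along its +x rim (left side seen from the robot), spring catch in the middle of its -x wall. Origin: centre of the underside, z up. A clip fits only lying down, best with its length along the case's y
- case_in (a point): Centre of the case's inner floor, 5 mm above the counter; the space is 126 (case x) x 170 (case y) x 71 mm deep
- lid (a joint): Angle of the orange lid: 0 shut, grows as it opens; starts at 1.6 to 1.8 rad (upright or leaning a little away from the case). Its stiff hinge stays where it is left (under 2.5 N at the free edge moves it). From about 0.1 to 0.04 rad a tongue on the free edge rides over the catch, which takes about 7 to 12 N pressed down at the free edge; then it clicks and stays at 0
- lid_hinge (a point): Middle of the lid's hinge line, on the case's +x rim, 76.5 mm above the counter; the hinge runs along the case's y
- lid_edge (a point): On the lid's outer face (upper when shut), middle of its width, 135 mm from the hinge, 7 mm inside the free edge. The lid is 180 mm wide, 8 mm thick, reaches 142 mm from the hinge; a 30 mm wide steel tongue stands 5 mm beyond the free edge at its middle. Shut, the outer face is 84.5 mm above the counter
- basket: Brown wicker basket fixed to the counter, outside 180 mm (its x) by 130 mm (its y), 60 mm high, walls and floor 6 mm. Origin: centre of the underside, z up
- basket_in (a point): Centre of the basket's inner floor, 6 mm above the counter
- glass_1: Bystander, must be left where it stands: small dessert glass with brown filling, 54 mm across at the rim, 85 mm high. Origin: centre of its underside
- glass_2: Bystander, must be left where it stands: small dessert glass with peach filling, 54 mm across at the rim, 85 mm high. Origin: centre of its underside
- jigger: Bystander, must be left where it stands: copper waisted measuring jigger, 46 mm across, 90 mm high. Origin: centre of its underside
Things that resemble listed ones, but are neither listed nor needed, are in the scene too. What is shaped like the clip_a but green is not meant.

How it is judged:
By the outcome, as a careful person would: the job done as asked, in the order asked, and still so for the second after the job is handed in, with the robot touching nothing.
It also fails if it takes over 72 s, if anything falls off the work surface, if the arm or the gripper's body presses on something with over 40 N, if the wrist force passes 120 N, or if a joint passes its speed limit or range.

### The arm

A 6-joint arm with a two-finger parallel gripper is mounted at the origin on the work surface. World frame = base frame: x ahead of the robot, y to its left, z up, the work surface at z = 0. Lengths are in mm, angles in rad, forces in N, time in s.
With the tool pointing down it reaches from about 350 to 775 mm from the base axis. Payload 7.3 kg.
Tool frame: the origin (TCP) lies at the very end of the fingers, on their centre line; the grasp point (between the pads) lies bot.grip_point_offset behind it (bot.grip_point_offset is the distance from the TCP to the grasp point, in mm); z points along the fingers, y is the line along which they close (so a half turn about z gives the same grasp; the last joint's range is limited). The gripper opens to 92 mm and grips with 3 to 60 N. Pads are 19 mm wide; open, the fingers measure 130 mm over their backs; the gripper's body (75 mm by 190 mm) begins 47 mm behind the grasp point.
Start: joints at [-1.3, 0.342, 1.524, -0, 1.275, -0.146], TCP at [212.563, -480.064, 226.741] pointing down, gripper open.
Joint ranges: [-2.53, 2.53], [-0.77, 2.02], [0.04, 2.7], [-1, 4.14], [0.28, 2.66], [-3.11, 3.11]. Speed limits (rad/s): [2.57, 2.57, 3.14, 3.14, 3.14, 3.14].

### API

Orientations are given as [roll, pitch, yaw] about the fixed x, y, z axes, in that order (R = Rz(yaw) Ry(pitch) Rx(roll)).
In Python, from plant import bot gives the robot as it stands. The module is installed in compiled form; this text tells all that it offers.
- The arm moves only by the tool carry_out, never from a script. Its argument "plan" is a list of rows, each an object of numbers: "tx", "ty", "tz": the shift along the world's x, y, z in mm; "rx", "ry", "rz": the turn, a rotation vector about the world's x, y, z in rad. A call has 1 to 12 rows; each row shifts and turns the commanded pose from where the row before left it; what a row does not reach is not made up. A row lasts 1/10 s, in which the tool goes at most 50 mm and 8.59 degrees, less where a joint would pass 70% of its speed; a pose out of reach is approached as far as the arm can. A call with a gripper value outside its range is refused whole. "gripper" is the closure, from 0 (fully open) to 1 (shut), set as the call begins (left out, the last holds). The fingers move at their own pace and stop on an object; the grip force is fixed at half the most. Time passes only in rows, so rows that do not move let the fingers close. It gives the time, the measured TCP pose, the force, the opening and the grip force at its end, in the units of the state.
- bot.get_obs(): the state, without advancing time (a new reading comes with each control period).
- bot.capture(name): name is "scene" or "top" or "wrist"; returns the picture (400x640x3 uint8, red, green, blue); there is no depth.
- bot.camera_model(name): a dict with "camera_matrix" (3x3 intrinsics, pixels), "R" (3x3) and "t" (3): a world point X has camera coordinates R X + t. Camera axes: x right, y down, z forward; pixel columns grow to the right and rows downward; lengths in mm; the calibration is good to about 2 mm. A picture is of the moment at which its call begins: read the wrist's pose just before it. camera_model takes no time and is no camera call; for the wrist camera it gives the pose at the moment of the call.
- bot.close_job(): hands the job in; it is judged then, once.
The state is a dict: "time": time; "joint_positions": joint angles; "dq": joint speeds; "tau": joint torques, N m; "tool_pos": TCP position; "tcp_rot": TCP orientation; "contact_force": force on the tool from outside, world axes, zero at the start; "moment": the same for the moment, N m; "grip_width": finger opening in mm; "finger_force": force on a finger pad.
Only numpy, scipy, OpenCV 4.12 (cv2) and the standard library are available. Lean on these libraries where they do the work, as an engineer would, in place of code of your own. Each camera call takes 0.05 s, during which the arm holds its last target. There are 200 camera calls.

## Working session

There is one attempt and no reset: what is moved stays moved. The work goes in short steps, Python scripts to look and compute and a tool call to move; the robot and the scene stay as the last step left them, time stands still between calls to the robot, and variables do not carry over. Pictures are saved under pics/ and viewed, at most 10 in all, crops included, and the job is handed in when it is done.

Besides the shell and the picture viewer there is one more tool, called by a JSON object that holds its "fn" and its "kwargs", one argument or row to a line. carry_out: Moves the arm, as the interface text tells. Its arguments: {"type":"object","properties":{"plan":{"type":"array"},"gripper":{"type":"number"}},"required":["plan"]}

```bash
mkdir -p pics; python3 - <<'E'
from plant import bot
import cv2,numpy as np
o=bot.get_obs();print(o, bot.grip_point_offset)
for n in ["scene","top"]:
    cv2.imwrite(f"pics/{n}0.png",bot.capture(n)[:,:,::-1]); m=bot.camera_model(n); print(n,m)
E
```

```text
{'time': 0.0, 'joint_positions': array([-1.30000082e+00,  3.42737580e-01,  1.52505068e+00, -2.64262081e-05,
        1.27538656e+00, -1.45967811e-01]), 'dq': array([ 0.00040164, -0.001909  , -0.00020099, -0.0003246 ,  0.00036272,
        0.0006554 ]), 'tau': array([ 9.98138858e-04, -4.31250143e+01, -2.44216973e+01,  7.18521327e-02,
        5.60707622e-02, -1.23566715e-04]), 'tool_pos': array([ 212.43618426, -479.63981959,  226.02550377]), 'tcp_rot': array([-3.14002364e+00, -2.05125653e-04,  4.16770874e-01]), 'contact_force': array([-0.44116287, -0.63221294, -0.69668274]), 'moment': array([ 0.03822719, -0.02532074,  0.00481107]), 'finger_force': 0.0, 'grip_width': 91.92249189836767} 18.8
scene {'camera_matrix': array([[377.57498155,   0.        , 321.64867208],
       [  0.        , 377.57498155, 196.89577455],
       [  0.        ,   0.        ,   1.        ]]), 'R': array([[-0.36852427,  0.92951021,  0.01416424],
       [ 0.71944488,  0.29482234, -0.62887109],
       [-0.58871804, -0.22156387, -0.77738055]]), 't': array([ 231.95453835, -349.14476059, 1360.34687883])}
top {'camera_matrix': array([[475.76969984,   0.        , 321.72868443],
       [  0.        , 475.76969984, 198.72167254],
       [  0.        ,   0.        ,   1.        ]]), 'R': array([[-0.02043874, -0.99951355,  0.02355658],
       [-0.99678066,  0.01854449, -0.07800272],
       [ 0.07752793, -0.02507502, -0.9966748 ]]), 't': array([ -16.95849182,  606.40959873, 1177.89175102])}
```

View pics/scene0.png

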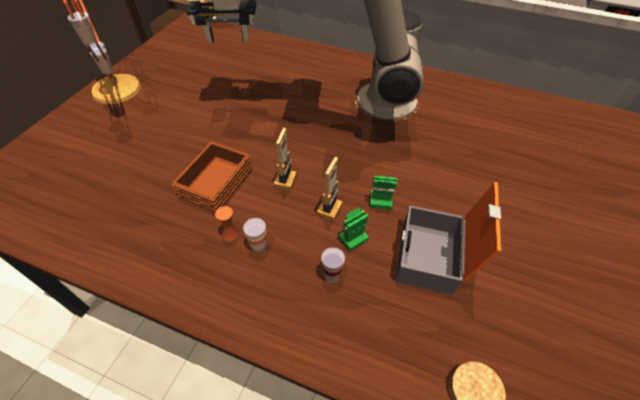

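View pics/top0.png

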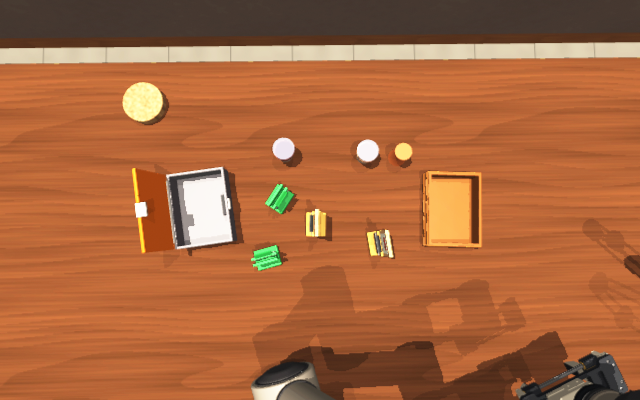

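The top view shows the two brass clips at about (316,223) and (380,243), with green decoys at (280,198) and (267,257). The glasses are at (284,149) and (368,151), the jigger at (403,152), the basket at (453,209) and the case at (202,207), with its lid open at (152,210). I'll zoom in on the clips and measure.

```bash
cat > h.py <<'E'
from plant import bot
import cv2,numpy as np
def ray(n,px,z,m=None):
    m=m or bot.camera_model(n); R,t=m["R"],m["t"]
    d=R.T@np.linalg.inv(m["camera_matrix"])@np.array([px[0],px[1],1.]); c=-R.T@t
    return c+d*(z-c[2])/d[2]
def proj(n,X,m=None):
    m=m or bot.camera_model(n); p=m["camera_matrix"]@(m["R"]@np.array(X,float)+m["t"]); return p[:2]/p[2]
E
python3 - <<'E'
from h import *
t=cv2.imread("pics/top0.png"); s=cv2.imread("pics/scene0.png")
a=cv2.resize(t[190:270,250:410],None,fx=5,fy=5,interpolation=cv2.INTER_CUBIC)[:, :800]
b=cv2.resize(s[120:220,260:350],None,fx=5,fy=5,interpolation=cv2.INTER_CUBIC)
cv2.imwrite("pics/ct.png",a)
for nm,p,z in [("basket c",(453,209),60),("bTL",(424,172),60),("bTR",(481,172),60),("bBL",(423,246),60),("bBR",(481,246),60),
 ("caseTL",(168,174),76),("caseTR",(224,168),76),("caseBR",(236,241),76),("caseBL",(177,249),76),("g1",(284,149),85),("g2",(368,151),85),("jig",(403,152),90),("clip1",(316,223),90),("clip2",(380,243),90)]:
    print(nm,ray("top",p,z).round(0)[:2])
E
```

```text
basket c [ 572. -351.]
bTL [ 665. -282.]
bTR [ 662. -424.]
bBL [ 483. -273.]
bBR [ 480. -416.]
caseTL [668. 341.]
caseTR [681. 207.]
caseBR [504. 179.]
caseBL [488. 319.]
g1 [723.  61.]
g2 [ 715. -142.]
jig [ 710. -226.]
clip1 [543. -12.]
clip2 [ 493. -163.]
```

View pics/ct.png

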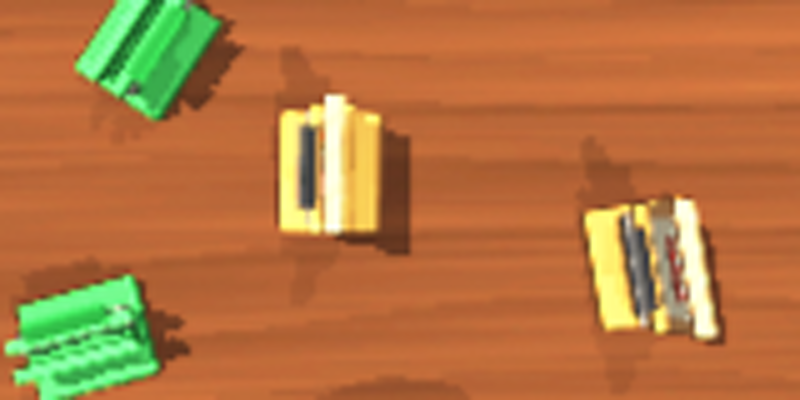

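Clip 1's card top edge runs from crop pixel (336,97) to (335,232), and clip 2's from (683,198) to (709,340). The dark thumb tabs are on the left, which is world +y. Next I compute the card poses and cross-check them with the scene view.

```bash
python3 - <<'E'
from h import *
T=cv2.imread("pics/top0.png")
full=lambda u,v:(250+(u-2)/5,190+(v-2)/5)
for nm,a,b,f in [("1",(336,97),(335,232),[(280,112),(280,233),(381,112),(381,236)]),("2",(683,198),(709,340),[(585,210),(606,331)])]:
    A,B=ray("top",full(*a),180),ray("top",full(*b),180)
    print(nm,A.round(1),B.round(1),"mid",((A+B)/2).round(1),"len",np.linalg.norm(A-B).round(1),"yaw",np.arctan2(*(A-B)[1::-1]).round(3))
    print("  foot",[ray("top",full(*p),20).round(1)[:2] for p in f])
    M=(A+B)/2; print("  scene px of top mid, foot", proj("scene",M).round(1),proj("scene",[M[0],M[1],0]).round(1))
E
python3 - <<'E'
import cv2
s=cv2.imread("pics/scene0.png")
cv2.imwrite("pics/cs.png",cv2.resize(s[120:300,260:510],None,fx=3.2,fy=3.2,interpolation=cv2.INTER_CUBIC))
E
```

```text
1 [571.4 -13.6 180. ] [512.4 -12.  180. ] mid [541.9 -12.8 180. ] len 59.0 yaw -0.027
  foot [array([573.4,  12.6]), array([512.4,  13.6]), array([572.4, -38.5]), array([509.9, -37.2])]
  scene px of top mid, foot [331.2 165.1] [329.  210.3]
2 [ 524.2 -164.9  180. ] [ 462.1 -174.4  180. ] mid [ 493.1 -169.6  180. ] len 62.8 yaw 0.151
  foot [array([ 520.9, -140.6]), array([ 459.9, -149.5])]
  scene px of top mid, foot [280.7 135.4] [285.  181.8]
```

View pics/cs.png

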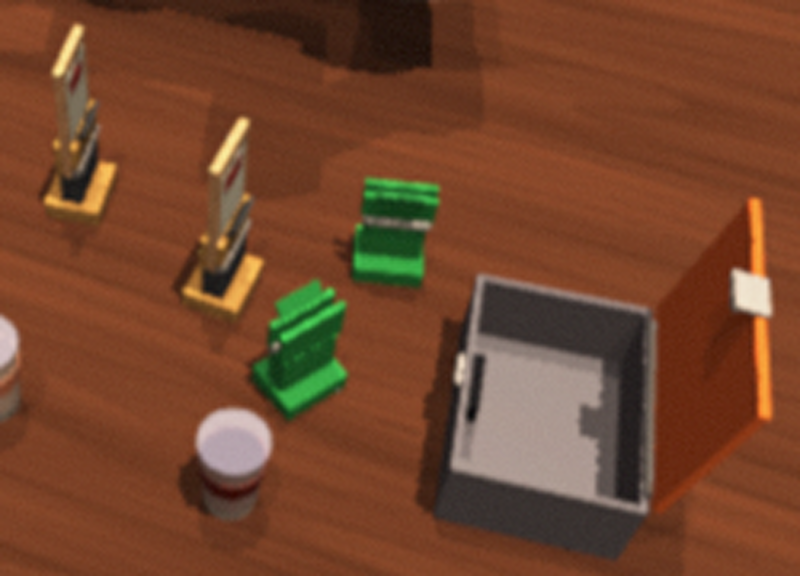

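The scene view agrees: the cards stand at crop pixels (72,80) and (230,170), and the open lid carries its tongue at (752,292). I'm moving over clip 2, at (493,-170) with yaw 0.15.

{"fn": "carry_out", "kwargs": {
  "plan": [
    {"tx": 14,"ty": 15,"rz": -0.02},
    {"tx": 28,"ty": 31,"rz": -0.03},
    {"tx": 28,"ty": 31,"rz": -0.03},
    {"tx": 28,"ty": 31,"rz": -0.03},
    {"tx": 28,"ty": 31,"rz": -0.03},
    {"tx": 28,"ty": 31,"rz": -0.03},
    {"tx": 28,"ty": 31,"rz": -0.03},
    {"tx": 28,"ty": 31,"rz": -0.03},
    {"tx": 28,"ty": 31,"rz": -0.025},
    {"tx": 28,"ty": 31,"rz": -0.01},
    {"tx": 14.5,"ty": 16.1},
    {}
  ],
  "gripper": 0
}}

```text
invalid input at $.plan[0]: expected keys tx, ty, tz, rx, ry, rz
```

{"fn": "carry_out", "kwargs": {
  "plan": [
    {"tz": -15},
    {"tz": -28},
    {"tz": -25},
    {"tz": -12},
    {}
  ]
}}

```text
invalid input at $.plan[0]: expected keys tx, ty, tz, rx, ry, rz
```

```bash
python3 - <<'E'
from h import *
o=bot.get_obs();print(o["time"],o["tool_pos"],o["tcp_rot"],o["joint_positions"],o["contact_force"])
m=bot.camera_model("wrist"); im=bot.capture("wrist"); cv2.imwrite("pics/w1.png",im[:,:,::-1])
print(m, proj("wrist",[493,-170,180],m))
E
```

```text
0.1 [ 212.47438099 -479.68253887  226.12259612] [-3.14022671e+00 -1.90075667e-04  4.16859358e-01] [-1.29996086e+00  3.42640872e-01  1.52491631e+00 -1.11837241e-05
  1.27541454e+00 -1.46020759e-01] [-0.62462101  0.01108064  0.37138354]
{'camera_matrix': array([[353.29048671,   0.        , 315.58718016],
       [  0.        , 353.29048671, 202.41902503],
       [  0.        ,   0.        ,   1.        ]]), 'R': array([[ 4.05170808e-01, -9.14240747e-01, -6.87443257e-04],
       [-8.71613413e-01, -3.86506046e-01,  3.01501467e-01],
       [-2.75910627e-01, -1.21560408e-01, -9.53465465e-01]]), 't': array([-525.0954137 ,  -37.92755873,  392.25873431])} [-255.07032977 -964.26160316]
```

View pics/w1.png

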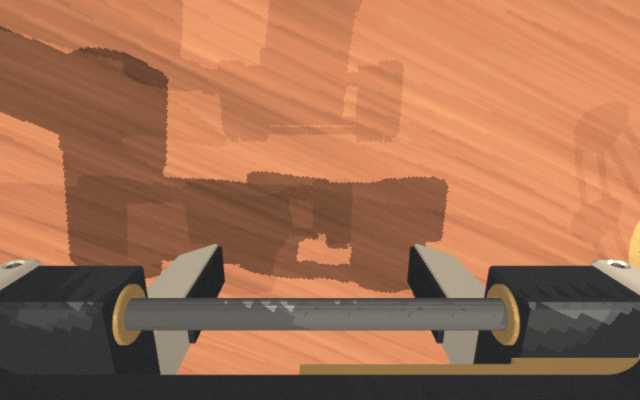

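That wrist view shows only bare counter, because the move was refused: every row needs all six keys. Trying again.

{"fn": "carry_out", "kwargs": {
  "plan": [
    {"tx": 14,"ty": 15,"tz": 0,"rx": 0,"ry": 0,"rz": -0.02},
    {"tx": 28,"ty": 31,"tz": 0,"rx": 0,"ry": 0,"rz": -0.03},
    {"tx": 28,"ty": 31,"tz": 0,"rx": 0,"ry": 0,"rz": -0.03},
    {"tx": 28,"ty": 31,"tz": 0,"rx": 0,"ry": 0,"rz": -0.03},
    {"tx": 28,"ty": 31,"tz": 0,"rx": 0,"ry": 0,"rz": -0.03},
    {"tx": 28,"ty": 31,"tz": 0,"rx": 0,"ry": 0,"rz": -0.03},
    {"tx": 28,"ty": 31,"tz": 0,"rx": 0,"ry": 0,"rz": -0.03},
    {"tx": 28,"ty": 31,"tz": 0,"rx": 0,"ry": 0,"rz": -0.03},
    {"tx": 28,"ty": 31,"tz": 0,"rx": 0,"ry": 0,"rz": -0.025},
    {"tx": 28,"ty": 31,"tz": 0,"rx": 0,"ry": 0,"rz": -0.01},
    {"tx": 14.5,"ty": 16,"tz": 0,"rx": 0,"ry": 0,"rz": 0},
    {"tx": 0,"ty": 0,"tz": 0,"rx": 0,"ry": 0,"rz": 0}
  ],
  "gripper": 0
}}

```text
time: 1.35
tool_pos: [494.4, -167.8, 226.3]
tcp_rot: [-3.141, -0.0, 0.156]
contact_force: [-0.1, 0.5, 0.4]
grip_width: 91.7
finger_force: 0.0
```

{"fn": "carry_out", "kwargs": {
  "plan": [
    {"tx": 0,"ty": 0,"tz": -15,"rx": 0,"ry": 0,"rz": 0},
    {"tx": 0,"ty": 0,"tz": -28,"rx": 0,"ry": 0,"rz": 0},
    {"tx": 0,"ty": 0,"tz": -25,"rx": 0,"ry": 0,"rz": 0},
    {"tx": 0,"ty": 0,"tz": -12,"rx": 0,"ry": 0,"rz": 0},
    {"tx": 0,"ty": 0,"tz": 0,"rx": 0,"ry": 0,"rz": 0},
    {"tx": 0,"ty": 0,"tz": 0,"rx": 0,"ry": 0,"rz": 0}
  ]
}}

```text
time: 1.95
tool_pos: [493.3, -170.7, 147.5]
tcp_rot: [3.141, -0.001, 0.151]
contact_force: [-0.1, -0.1, 0.7]
grip_width: 91.7
finger_force: 0.0
```

```bash
python3 - <<'E'
from h import *
o=bot.get_obs();print(o["time"],o["tool_pos"],o["tcp_rot"],o["joint_positions"],o["contact_force"])
m=bot.camera_model("wrist"); im=bot.capture("wrist"); cv2.imwrite("pics/w2.png",im[:,:,::-1])
print(proj("wrist",[493,-170,180],m), proj("wrist",[498.,-199.5,180],m),proj("wrist",o["tool_pos"],m))
E
```

```text
1.95 [ 493.28611907 -170.69955448  147.46373424] [ 3.14091015e+00 -6.52100565e-04  1.51254283e-01] [-4.79937094e-01  4.14296702e-01  1.64986617e+00 -1.88794153e-04
  1.07650058e+00  9.39694662e-01] [-0.09018261 -0.14003443  0.70742513]
[312.66161706 300.97229748] [385.39143241 299.8857201 ] [314.55448708 263.72142976]
```

View pics/w2.png

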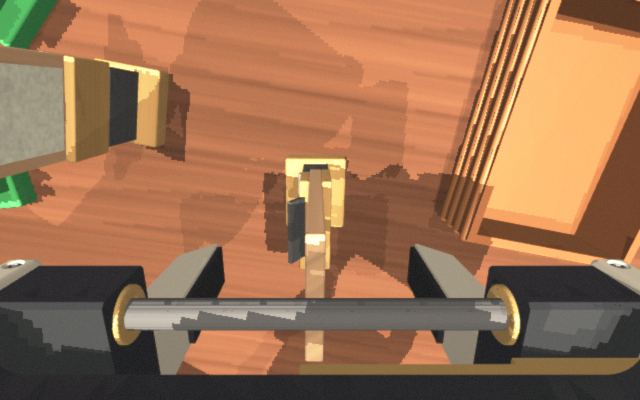

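The card's top edge is at column 315, which matches the finger centre at 314. It is straight and centred, so I close on it.

{"fn": "carry_out", "kwargs": {
  "plan": [
    {"tx": 0,"ty": 0,"tz": 0,"rx": 0,"ry": 0,"rz": 0},
    {"tx": 0,"ty": 0,"tz": 0,"rx": 0,"ry": 0,"rz": 0},
    {"tx": 0,"ty": 0,"tz": 0,"rx": 0,"ry": 0,"rz": 0},
    {"tx": 0,"ty": 0,"tz": 0,"rx": 0,"ry": 0,"rz": 0},
    {"tx": 0,"ty": 0,"tz": 0,"rx": 0,"ry": 0,"rz": 0},
    {"tx": 0,"ty": 0,"tz": 0,"rx": 0,"ry": 0,"rz": 0},
    {"tx": 0,"ty": 0,"tz": 0,"rx": 0,"ry": 0,"rz": 0},
    {"tx": 0,"ty": 0,"tz": 0,"rx": 0,"ry": 0,"rz": 0},
    {"tx": 0,"ty": 0,"tz": 0,"rx": 0,"ry": 0,"rz": 0},
    {"tx": 0,"ty": 0,"tz": 0,"rx": 0,"ry": 0,"rz": 0}
  ],
  "gripper": 1
}}

```text
time: 3.0
tool_pos: [493.1, -170.1, 146.7]
tcp_rot: [3.142, 0.0, 0.152]
contact_force: [0.5, -0.7, -0.1]
grip_width: 16.5
finger_force: 0.0
```

{"fn": "carry_out", "kwargs": {
  "plan": [
    {"tx": 0,"ty": 0,"tz": 1,"rx": 0,"ry": 0,"rz": 0},
    {"tx": 0,"ty": 0,"tz": 2,"rx": 0,"ry": 0,"rz": 0},
    {"tx": 0,"ty": 0,"tz": 3,"rx": 0,"ry": 0,"rz": 0},
    {"tx": 0,"ty": 0,"tz": 3,"rx": 0,"ry": 0,"rz": 0},
    {"tx": 0,"ty": 0,"tz": 3,"rx": 0,"ry": 0,"rz": 0},
    {"tx": 0,"ty": 0,"tz": 3,"rx": 0,"ry": 0,"rz": 0},
    {"tx": 0,"ty": 0,"tz": 3,"rx": 0,"ry": 0,"rz": 0},
    {"tx": 0,"ty": 0,"tz": 1,"rx": 0,"ry": 0,"rz": 0},
    {"tx": 0,"ty": 0,"tz": 1,"rx": 0,"ry": 0,"rz": 0},
    {"tx": 0,"ty": 0,"tz": 0,"rx": 0,"ry": 0,"rz": 0},
    {"tx": 0,"ty": 0,"tz": 0,"rx": 0,"ry": 0,"rz": 0}
  ]
}}

```text
time: 4.1
tool_pos: [493.0, -170.0, 166.7]
tcp_rot: [-3.142, 0.0, 0.152]
contact_force: [0.6, -0.1, -3.3]
grip_width: 7.7
finger_force: 30.0
```

```bash
python3 - <<'E'
from h import *
f=[]
for i in range(3):
    im=bot.capture("scene"); f.append(bot.get_obs()["contact_force"])
print(np.mean(f,0))
cv2.imwrite("pics/s1.png",im[:,:,::-1])
a=cv2.imread("pics/scene0.png")
c=lambda x:cv2.resize(x[115:225,255:345],None,fx=4.4,fy=4.4,interpolation=cv2.INTER_CUBIC)
cv2.imwrite("pics/s1c.png",np.hstack([c(a),c(im[:,:,::-1])]))
E
```

```text
[-0.14573096  0.13142419 -3.27638093]
```

View pics/s1c.png

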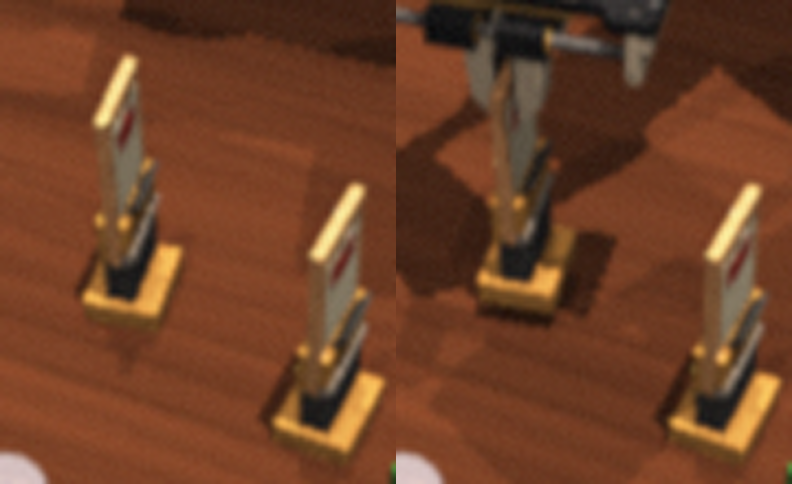

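Before and after, side by side: at right the clip's foot, near (520,290), hangs clear of the counter with its shadow detached, and the force reads -3.3 N. So clip 2 is the good one, and the clip at (542,-13) is weak. I'm setting the good one down gently.

{"fn": "carry_out", "kwargs": {
  "plan": [
    {"tx": 0,"ty": 0,"tz": -1,"rx": 0,"ry": 0,"rz": 0},
    {"tx": 0,"ty": 0,"tz": -2,"rx": 0,"ry": 0,"rz": 0},
    {"tx": 0,"ty": 0,"tz": -4,"rx": 0,"ry": 0,"rz": 0},
    {"tx": 0,"ty": 0,"tz": -4,"rx": 0,"ry": 0,"rz": 0},
    {"tx": 0,"ty": 0,"tz": -4,"rx": 0,"ry": 0,"rz": 0},
    {"tx": 0,"ty": 0,"tz": -2,"rx": 0,"ry": 0,"rz": 0},
    {"tx": 0,"ty": 0,"tz": -0.5,"rx": 0,"ry": 0,"rz": 0},
    {"tx": 0,"ty": 0,"tz": 0,"rx": 0,"ry": 0,"rz": 0},
    {"tx": 0,"ty": 0,"tz": 0,"rx": 0,"ry": 0,"rz": 0}
  ]
}}

```text
time: 5.15
tool_pos: [493.2, -170.1, 149.4]
tcp_rot: [3.141, -0.0, 0.152]
contact_force: [-0.4, 1.3, -3.1]
grip_width: 7.8
finger_force: 30.0
```

{"fn": "carry_out", "kwargs": {
  "plan": [
    {"tx": 0,"ty": 0,"tz": -0.5,"rx": 0,"ry": 0,"rz": 0},
    {"tx": 0,"ty": 0,"tz": -0.5,"rx": 0,"ry": 0,"rz": 0},
    {"tx": 0,"ty": 0,"tz": 0,"rx": 0,"ry": 0,"rz": 0}
  ]
}}

```text
time: 5.45
tool_pos: [493.0, -170.0, 148.2]
tcp_rot: [3.142, 0.0, 0.152]
contact_force: [0.0, -0.6, -2.6]
grip_width: 7.8
finger_force: 30.0
```

{"fn": "carry_out", "kwargs": {
  "plan": [
    {"tx": 0,"ty": 0,"tz": -0.5,"rx": 0,"ry": 0,"rz": 0},
    {"tx": 0,"ty": 0,"tz": 0,"rx": 0,"ry": 0,"rz": 0}
  ]
}}

```text
time: 5.65
tool_pos: [493.1, -170.1, 147.7]
tcp_rot: [3.141, -0.0, 0.152]
contact_force: [-0.7, -0.8, -3.5]
grip_width: 8.1
finger_force: 30.0
```

{"fn": "carry_out", "kwargs": {
  "plan": [
    {"tx": 0,"ty": 0,"tz": -0.5,"rx": 0,"ry": 0,"rz": 0},
    {"tx": 0,"ty": 0,"tz": 0,"rx": 0,"ry": 0,"rz": 0}
  ]
}}

```text
time: 5.85
tool_pos: [493.2, -170.1, 147.6]
tcp_rot: [3.141, -0.0, 0.152]
contact_force: [-1.6, -0.1, 0.8]
grip_width: 7.9
finger_force: 30.0
```

{"fn": "carry_out", "kwargs": {
  "plan": [
    {"tx": 0,"ty": 0,"tz": -0.5,"rx": 0,"ry": 0,"rz": 0},
    {"tx": 0,"ty": 0,"tz": 0,"rx": 0,"ry": 0,"rz": 0}
  ]
}}

```text
time: 6.05
tool_pos: [493.2, -170.2, 147.7]
tcp_rot: [3.141, -0.001, 0.152]
contact_force: [-3.1, 0.9, 5.6]
grip_width: 7.8
finger_force: 30.0
```

{"fn": "carry_out", "kwargs": {
  "plan": [
    {"tx": 0,"ty": 0,"tz": 0,"rx": 0,"ry": 0,"rz": 0},
    {"tx": 0,"ty": 0,"tz": 0,"rx": 0,"ry": 0,"rz": 0},
    {"tx": 0,"ty": 0,"tz": 0,"rx": 0,"ry": 0,"rz": 0},
    {"tx": 0,"ty": 0,"tz": 0,"rx": 0,"ry": 0,"rz": 0},
    {"tx": 0,"ty": 0,"tz": 0,"rx": 0,"ry": 0,"rz": 0},
    {"tx": 0,"ty": 0,"tz": 10,"rx": 0,"ry": 0,"rz": 0},
    {"tx": 0,"ty": 0,"tz": 25,"rx": 0,"ry": 0,"rz": 0},
    {"tx": 0,"ty": 0,"tz": 30,"rx": 0,"ry": 0,"rz": 0},
    {"tx": 0,"ty": 0,"tz": 15,"rx": 0,"ry": 0,"rz": 0},
    {"tx": 0,"ty": 0,"tz": 0,"rx": 0,"ry": 0,"rz": 0}
  ],
  "gripper": 0.3
}}

```text
time: 7.05
tool_pos: [494.3, -170.7, 229.7]
tcp_rot: [3.138, -0.005, 0.152]
contact_force: [0.2, 0.1, 0.8]
grip_width: 64.4
finger_force: 0.0
```

{"fn": "carry_out", "kwargs": {
  "plan": [
    {"tx": 5,"ty": 16,"tz": 0,"rx": 0,"ry": 0,"rz": -0.02},
    {"tx": 12,"ty": 38,"tz": 0,"rx": 0,"ry": 0,"rz": -0.04},
    {"tx": 13,"ty": 41,"tz": 0,"rx": 0,"ry": 0,"rz": -0.05},
    {"tx": 13,"ty": 41,"tz": 0,"rx": 0,"ry": 0,"rz": -0.04},
    {"tx": 6,"ty": 21,"tz": 0,"rx": 0,"ry": 0,"rz": -0.02},
    {"tx": 0,"ty": 0,"tz": 0,"rx": 0,"ry": 0,"rz": 0},
    {"tx": 0,"ty": 0,"tz": -15,"rx": 0,"ry": 0,"rz": 0},
    {"tx": 0,"ty": 0,"tz": -28,"rx": 0,"ry": 0,"rz": 0},
    {"tx": 0,"ty": 0,"tz": -25,"rx": 0,"ry": 0,"rz": 0},
    {"tx": 0,"ty": 0,"tz": -12,"rx": 0,"ry": 0,"rz": 0},
    {"tx": 0,"ty": 0,"tz": 0,"rx": 0,"ry": 0,"rz": 0}
  ]
}}

```text
time: 8.15
tool_pos: [540.8, -13.6, 144.9]
tcp_rot: [-3.141, 0.004, -0.019]
contact_force: [0.9, 0.5, 0.4]
grip_width: 64.4
finger_force: 0.0
```

{"fn": "carry_out", "kwargs": {
  "plan": [
    {"tx": 0,"ty": 0,"tz": 0,"rx": 0,"ry": 0,"rz": 0},
    {"tx": 0,"ty": 0,"tz": 0,"rx": 0,"ry": 0,"rz": 0},
    {"tx": 0,"ty": 0,"tz": 0,"rx": 0,"ry": 0,"rz": 0},
    {"tx": 0,"ty": 0,"tz": 0,"rx": 0,"ry": 0,"rz": 0},
    {"tx": 0,"ty": 0,"tz": 0,"rx": 0,"ry": 0,"rz": 0},
    {"tx": 0,"ty": 0,"tz": 0,"rx": 0,"ry": 0,"rz": 0},
    {"tx": 0,"ty": 0,"tz": 0,"rx": 0,"ry": 0,"rz": 0},
    {"tx": 0,"ty": 0,"tz": 0,"rx": 0,"ry": 0,"rz": 0},
    {"tx": 0,"ty": 0,"tz": 0,"rx": 0,"ry": 0,"rz": 0}
  ],
  "gripper": 1
}}

```text
time: 9.05
tool_pos: [542.0, -13.1, 146.8]
tcp_rot: [3.141, 0.0, -0.018]
contact_force: [-0.4, 0.5, -0.4]
grip_width: 7.6
finger_force: 30.0
```

{"fn": "carry_out", "kwargs": {
  "plan": [
    {"tx": 0,"ty": 0,"tz": 1,"rx": 0,"ry": 0,"rz": 0},
    {"tx": 0,"ty": 0,"tz": 2,"rx": 0,"ry": 0,"rz": 0},
    {"tx": 0,"ty": 0,"tz": 4,"rx": 0,"ry": 0,"rz": 0},
    {"tx": 0,"ty": 0,"tz": 4,"rx": 0,"ry": 0,"rz": 0},
    {"tx": 0,"ty": 0,"tz": 5,"rx": 0,"ry": 0,"rz": 0},
    {"tx": 0,"ty": 0,"tz": 5,"rx": 0,"ry": 0,"rz": 0},
    {"tx": 0,"ty": 0,"tz": 6,"rx": 0,"ry": 0,"rz": 0},
    {"tx": 0,"ty": 0,"tz": 6,"rx": 0,"ry": 0,"rz": 0},
    {"tx": 0,"ty": 0,"tz": 6,"rx": 0,"ry": 0,"rz": 0},
    {"tx": 0,"ty": 0,"tz": 6,"rx": 0,"ry": 0,"rz": 0},
    {"tx": 0,"ty": 0,"tz": 5,"rx": 0,"ry": 0,"rz": 0},
    {"tx": 0,"ty": 0,"tz": 0,"rx": 0,"ry": 0,"rz": 0}
  ]
}}

```text
time: 10.25
tool_pos: [542.5, -13.1, 197.7]
tcp_rot: [3.141, -0.002, -0.018]
contact_force: [0.4, -0.7, -1.0]
grip_width: 7.7
finger_force: 30.0
```

```bash
python3 - <<'E'
from h import *
f=[]
for i in range(3):
    im=bot.capture("scene"); f.append(bot.get_obs()["contact_force"])
print(np.mean(f,0))
cv2.imwrite("pics/s2.png",im[:,:,::-1])
a=cv2.imread("pics/scene0.png")
# brass foot mask near clips: compare centroids before/after
for nm,(x0,y0,x1,y1) in {"weak":(310,195,346,222),"good":(268,168,304,195)}.items():
    for I in (a,im[:,:,::-1]):
        r=cv2.cvtColor(I[y0:y1,x0:x1].copy(),cv2.COLOR_BGR2HSV); k=cv2.inRange(r,(14,120,120),(32,255,255)); M=cv2.moments(k,True); print(nm,M["m00"],M["m10"]/M["m00"]+x0,M["m01"]/M["m00"]+y0)
E
```

```text
[ 0.74319657 -0.153936   -0.70942643]
weak 215.0 330.7674418604651 208.06046511627906
weak 147.0 327.29931972789115 209.14285714285714
good 169.0 286.1301775147929 180.02366863905326
good 75.0 284.1333333333333 179.29333333333332
```

Only the card's weight (-0.7 N) is on the gripper, so clip 1 let go and is the weak one. I carry its card round clip 2 to the basket, turning it so its thickness lies along the basket's x.

{"fn": "carry_out", "kwargs": {
  "plan": [
    {"tx": 0,"ty": 0,"tz": 15,"rx": 0,"ry": 0,"rz": 0},
    {"tx": 8,"ty": -8,"tz": 25,"rx": 0,"ry": 0,"rz": 0.14},
    {"tx": 15,"ty": -25,"tz": 20,"rx": 0,"ry": 0,"rz": 0.14},
    {"tx": 20,"ty": -42,"tz": 0,"rx": 0,"ry": 0,"rz": 0.14},
    {"tx": 15,"ty": -46,"tz": 0,"rx": 0,"ry": 0,"rz": 0.14},
    {"tx": 5,"ty": -46,"tz": 0,"rx": 0,"ry": 0,"rz": 0.14},
    {"tx": 0,"ty": -46,"tz": 0,"rx": 0,"ry": 0,"rz": 0.14},
    {"tx": -5,"ty": -45,"tz": 0,"rx": 0,"ry": 0,"rz": 0.14},
    {"tx": -17,"ty": -40,"tz": 0,"rx": 0,"ry": 0,"rz": 0.14},
    {"tx": -20,"ty": -28,"tz": 0,"rx": 0,"ry": 0,"rz": 0.14},
    {"tx": -15,"ty": -15,"tz": 0,"rx": 0,"ry": 0,"rz": 0.14},
    {"tx": 0,"ty": 0,"tz": 0,"rx": 0,"ry": 0,"rz": 0.14}
  ]
}}

```text
time: 11.6
tool_pos: [545.8, -356.8, 255.9]
tcp_rot: [-3.14, -0.0, 1.524]
contact_force: [1.1, 0.2, -1.1]
grip_width: 7.7
finger_force: 30.0
```

{"fn": "carry_out", "kwargs": {
  "plan": [
    {"tx": 0,"ty": 0,"tz": -10,"rx": 0,"ry": 0.13,"rz": 0},
    {"tx": 0,"ty": 0,"tz": -20,"rx": 0,"ry": 0.13,"rz": 0},
    {"tx": 0,"ty": 0,"tz": -30,"rx": 0,"ry": 0.13,"rz": 0},
    {"tx": 0,"ty": 0,"tz": -30,"rx": 0,"ry": 0.13,"rz": 0},
    {"tx": 0,"ty": 0,"tz": -30,"rx": 0,"ry": 0,"rz": 0},
    {"tx": 0,"ty": 0,"tz": -25,"rx": 0,"ry": 0,"rz": 0},
    {"tx": 0,"ty": 0,"tz": -15,"rx": 0,"ry": 0,"rz": 0},
    {"tx": 0,"ty": 0,"tz": -8,"rx": 0,"ry": 0,"rz": 0},
    {"tx": 0,"ty": 0,"tz": 0,"rx": 0,"ry": 0,"rz": 0},
    {"tx": 0,"ty": 0,"tz": 0,"rx": 0,"ry": 0,"rz": 0}
  ]
}}

```text
time: 12.6
tool_pos: [548.5, -354.6, 90.4]
tcp_rot: [-2.624, 0.026, 1.528]
contact_force: [-0.1, -0.8, -0.5]
grip_width: 7.7
finger_force: 30.0
```

```bash
python3 - <<'E'
from h import *
im=bot.capture("scene")[:,:,::-1]; b=bot.capture("top")[:,:,::-1]
c=lambda x,y0,y1,x0,x1:cv2.resize(x[y0:y1,x0:x1],(400,400),interpolation=cv2.INTER_CUBIC)
cv2.imwrite("pics/b1.png",np.hstack([c(im,90,230,150,290),c(b,150,290,380,520)]))
E
```

```text
(no output)
```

View pics/b1.png

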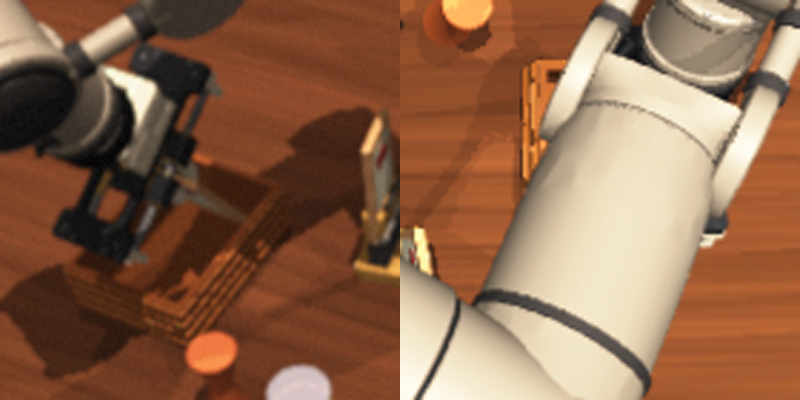

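On the left, the card reaches down into the basket at about (225,200), leaning outward, with the gripper clear of the rim. I release it and back out along the tool axis.

{"fn": "carry_out", "kwargs": {
  "plan": [
    {"tx": 0,"ty": 0,"tz": -2,"rx": 0,"ry": 0,"rz": 0},
    {"tx": 0,"ty": 0,"tz": 0,"rx": 0,"ry": 0,"rz": 0},
    {"tx": 0,"ty": 0,"tz": 0,"rx": 0,"ry": 0,"rz": 0},
    {"tx": 0,"ty": 0,"tz": 0,"rx": 0,"ry": 0,"rz": 0},
    {"tx": 0,"ty": 0,"tz": 0,"rx": 0,"ry": 0,"rz": 0},
    {"tx": 5,"ty": 0,"tz": 9,"rx": 0,"ry": 0,"rz": 0},
    {"tx": 10,"ty": 0,"tz": 17,"rx": 0,"ry": 0,"rz": 0},
    {"tx": 15,"ty": 0,"tz": 26,"rx": 0,"ry": 0,"rz": 0},
    {"tx": 20,"ty": 0,"tz": 35,"rx": 0,"ry": 0,"rz": 0},
    {"tx": 20,"ty": 0,"tz": 35,"rx": 0,"ry": 0,"rz": 0},
    {"tx": 0,"ty": 0,"tz": 25,"rx": 0,"ry": -0.13,"rz": 0},
    {"tx": 0,"ty": 0,"tz": 15,"rx": 0,"ry": -0.13,"rz": 0}
  ],
  "gripper": 0.3
}}

```text
time: 13.9
tool_pos: [616.4, -357.4, 223.8]
tcp_rot: [-2.877, 0.01, 1.525]
contact_force: [0.3, -2.1, 2.3]
grip_width: 64.1
finger_force: 0.0
```

{"fn": "carry_out", "kwargs": {
  "plan": [
    {"tx": -10,"ty": 30,"tz": 0,"rx": 0,"ry": -0.13,"rz": -0.14},
    {"tx": -10,"ty": 45,"tz": 0,"rx": 0,"ry": -0.13,"rz": -0.08},
    {"tx": 0,"ty": 45,"tz": 0,"rx": 0,"ry": 0,"rz": -0.14},
    {"tx": 0,"ty": 45,"tz": 0,"rx": 0,"ry": 0,"rz": -0.14},
    {"tx": 0,"ty": 45,"tz": 0,"rx": 0,"ry": 0,"rz": -0.14},
    {"tx": 0,"ty": 40,"tz": 0,"rx": 0,"ry": 0,"rz": -0.14},
    {"tx": 0,"ty": 40,"tz": 0,"rx": 0,"ry": 0,"rz": -0.14},
    {"tx": -10,"ty": 30,"tz": 0,"rx": 0,"ry": 0,"rz": -0.14},
    {"tx": -10,"ty": 15,"tz": 0,"rx": 0,"ry": 0,"rz": -0.14},
    {"tx": 0,"ty": 0,"tz": 0,"rx": 0,"ry": 0,"rz": -0.14},
    {"tx": 0,"ty": 0,"tz": 0,"rx": 0,"ry": 0,"rz": 0},
    {"tx": 0,"ty": 0,"tz": 0,"rx": 0,"ry": 0,"rz": 0}
  ]
}}

```text
time: 15.1
tool_pos: [575.5, -32.7, 237.1]
tcp_rot: [-3.077, -0.01, 0.247]
contact_force: [0.5, 0.4, -1.0]
grip_width: 64.3
finger_force: 0.0
```

```bash
python3 - <<'E'
from h import *
o=bot.get_obs(); print(o["tool_pos"],o["tcp_rot"],o["joint_positions"].round(2))
im=bot.capture("scene")[:,:,::-1]; b=bot.capture("top")[:,:,::-1]; m=bot.camera_model("wrist"); w=bot.capture("wrist")[:,:,::-1]
print([proj("wrist",X,m).round(0) for X in ([572,-13,96],[512,-13,96])])
c=lambda x,y0,y1,x0,x1:cv2.resize(x[y0:y1,x0:x1],(400,300),interpolation=cv2.INTER_CUBIC)
cv2.imwrite("pics/b2.png",np.vstack([np.hstack([c(im,120,240,160,320),c(b,165,255,410,530)]),np.hstack([c(b,190,280,290,410),c(w,0,400,60,593)])]))
E
```

```text
[575.47723176 -32.664278   237.06461958] [-3.07678708 -0.01047237  0.24705388] [-0.22  0.44  1.35  0.06  1.37  1.09]
[array([302., 189.]), array([288., 249.])]
```

View pics/b2.png

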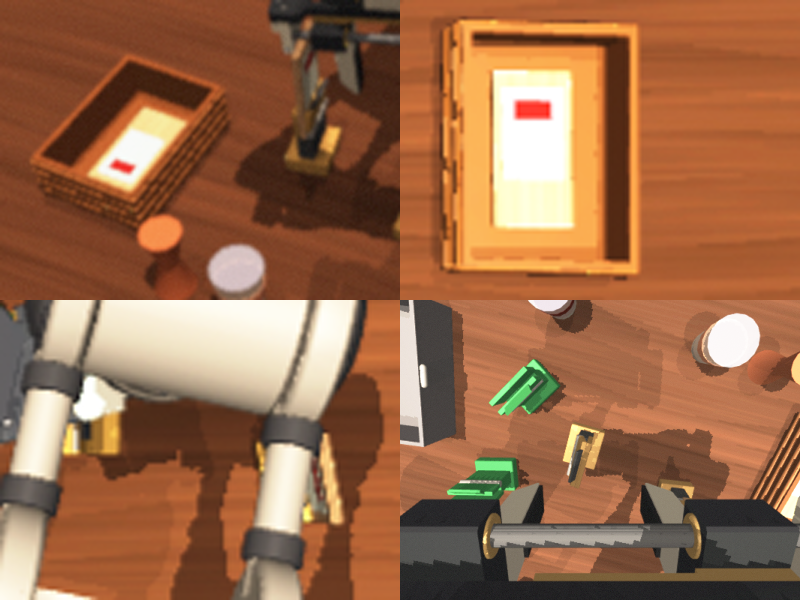

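The card lies flat in the basket and both clips are standing. The empty weak clip is at crop pixel (582,455), where predicted. I compute the levelling turn and the shift to the clip.

```bash
cat >> h.py <<'E'
from scipy.spatial.transform import Rotation as Ro
def delta(pos,rpy):
    o=bot.get_obs(); a=Ro.from_euler("xyz",o["tcp_rot"]); b=Ro.from_euler("xyz",rpy)
    return (np.array(pos)-o["tool_pos"]).round(1),(b*a.inv()).as_rotvec().round(3)
E
python3 - <<'E'
from h import *
print(delta([542,-13,130],[np.pi,0,-0.02]))
b=cv2.imread("pics/top0.png")
for z in (150,215): print([ray("top",p,z).round(0)[:2] for p in ((134,170),(144,252),(140,209))])
E
```

```text
(array([ -33.6,   19.9, -106.7]), array([-0.066,  0.003, -0.265]))
[array([669., 395.]), array([485., 372.]), array([581., 381.])]
[array([659., 372.]), array([487., 349.]), array([577., 358.])]
```

{"fn": "carry_out", "kwargs": {
  "plan": [
    {"tx": -12,"ty": 8,"tz": 0,"rx": -0.033,"ry": 0.001,"rz": -0.13},
    {"tx": -16,"ty": 9,"tz": -10,"rx": -0.033,"ry": 0.002,"rz": -0.135},
    {"tx": -5.5,"ty": 3,"tz": -25,"rx": 0,"ry": 0,"rz": 0},
    {"tx": 0,"ty": 0,"tz": -35,"rx": 0,"ry": 0,"rz": 0},
    {"tx": 0,"ty": 0,"tz": -25,"rx": 0,"ry": 0,"rz": 0},
    {"tx": 0,"ty": 0,"tz": -10,"rx": 0,"ry": 0,"rz": 0},
    {"tx": 0,"ty": 0,"tz": 0,"rx": 0,"ry": 0,"rz": 0},
    {"tx": 0,"ty": 0,"tz": 0,"rx": 0,"ry": 0,"rz": 0}
  ]
}}

```text
time: 16.05
tool_pos: [542.8, -12.7, 132.8]
tcp_rot: [3.141, -0.001, -0.021]
contact_force: [0.2, 0.4, 0.0]
grip_width: 64.2
finger_force: 0.0
```

```bash
python3 - <<'E'
from h import *
print(delta([542,-13,57],[np.pi,0,-0.02]))
m=bot.camera_model("wrist"); w=bot.capture("wrist")
h=cv2.cvtColor(w,cv2.COLOR_RGB2HSV)
k=cv2.inRange(h,(14,90,90),(32,255,255)); k[255:]=0
n,l,s,c=cv2.connectedComponentsWithStats(k)
for i in range(1,n):
    if s[i][4]>150: print(s[i],c[i].round(0), ray("wrist",c[i],20,m).round(0))
print([proj("wrist",X,m).round(0) for X in ([572,-13,20],[542,-13,96],[572,12,20],[572,-38,20])])
cv2.imwrite("pics/w3.png",w[:,:,::-1])
E
```

```text
(array([ -0.8,  -0.3, -75.8]), array([0.   , 0.001, 0.001]))
[ 284  158   65   97 3716] [318. 201.] [541. -15.  20.]
[ 464  207   71   48 1719] [490. 228.] [ 514. -157.   20.]
[527 237  49  18 577] [546. 247.] [ 496. -206.   20.]
[array([314., 163.]), array([315., 236.]), array([282., 163.]), array([347., 162.])]
```

{"fn": "carry_out", "kwargs": {
  "plan": [
    {"tx": -1,"ty": -2,"tz": -10,"rx": 0,"ry": 0,"rz": 0},
    {"tx": 0,"ty": 0,"tz": -25,"rx": 0,"ry": 0,"rz": 0},
    {"tx": 0,"ty": 0,"tz": -25,"rx": 0,"ry": 0,"rz": 0},
    {"tx": 0,"ty": 0,"tz": -12,"rx": 0,"ry": 0,"rz": 0},
    {"tx": 0,"ty": 0,"tz": -4,"rx": 0,"ry": 0,"rz": 0},
    {"tx": 0,"ty": 0,"tz": 0,"rx": 0,"ry": 0,"rz": 0},
    {"tx": 0,"ty": 0,"tz": 0,"rx": 0,"ry": 0,"rz": 0}
  ]
}}

```text
time: 16.8
tool_pos: [541.7, -14.5, 56.9]
tcp_rot: [3.141, -0.002, -0.021]
contact_force: [0.1, -0.5, 0.2]
grip_width: 64.2
finger_force: 0.0
```

{"fn": "carry_out", "kwargs": {
  "plan": [
    {"tx": 0,"ty": 0,"tz": 0,"rx": 0,"ry": 0,"rz": 0},
    {"tx": 0,"ty": 0,"tz": 0,"rx": 0,"ry": 0,"rz": 0},
    {"tx": 0,"ty": 0,"tz": 0,"rx": 0,"ry": 0,"rz": 0},
    {"tx": 0,"ty": 0,"tz": 0,"rx": 0,"ry": 0,"rz": 0},
    {"tx": 0,"ty": 0,"tz": 0,"rx": 0,"ry": 0,"rz": 0},
    {"tx": 0,"ty": 0,"tz": 0,"rx": 0,"ry": 0,"rz": 0},
    {"tx": 0,"ty": 0,"tz": 0,"rx": 0,"ry": 0,"rz": 0},
    {"tx": 0,"ty": 0,"tz": 0,"rx": 0,"ry": 0,"rz": 0}
  ],
  "gripper": 1
}}

```text
time: 17.6
tool_pos: [540.8, -14.4, 55.8]
tcp_rot: [3.142, 0.0, -0.021]
contact_force: [0.5, 1.0, -0.7]
grip_width: 19.5
finger_force: 30.0
```

{"fn": "carry_out", "kwargs": {
  "plan": [
    {"tx": 0,"ty": 0,"tz": 4,"rx": 0,"ry": 0,"rz": 0},
    {"tx": 0,"ty": 0,"tz": 12,"rx": 0,"ry": 0,"rz": 0},
    {"tx": 0,"ty": 0,"tz": 25,"rx": 0,"ry": 0,"rz": 0},
    {"tx": 0,"ty": 0,"tz": 36,"rx": 0,"ry": 0,"rz": 0},
    {"tx": 0,"ty": 0,"tz": 40,"rx": 0,"ry": 0,"rz": 0},
    {"tx": 0,"ty": 0,"tz": 40,"rx": 0,"ry": 0,"rz": 0},
    {"tx": -4,"ty": -4,"tz": 32,"rx": 0,"ry": 0,"rz": -0.02},
    {"tx": -10,"ty": -9,"tz": 15,"rx": 0,"ry": 0,"rz": -0.05},
    {"tx": -20,"ty": -19,"tz": 5,"rx": 0,"ry": 0,"rz": -0.08},
    {"tx": -30,"ty": -28,"tz": 0,"rx": 0,"ry": 0,"rz": -0.1},
    {"tx": -31,"ty": -30,"tz": 0,"rx": 0,"ry": 0,"rz": -0.1},
    {"tx": -31,"ty": -30,"tz": 0,"rx": 0,"ry": 0,"rz": -0.1}
  ]
}}

```text
time: 18.8
tool_pos: [412.5, -135.1, 264.3]
tcp_rot: [3.141, 0.002, -0.477]
contact_force: [0.3, -0.9, -1.3]
grip_width: 19.3
finger_force: 30.0
```

{"fn": "carry_out", "kwargs": {
  "plan": [
    {"tx": -31,"ty": -30,"tz": 0,"rx": 0,"ry": 0,"rz": -0.1},
    {"tx": -31,"ty": -30,"tz": 0,"rx": 0,"ry": 0,"rz": -0.1},
    {"tx": -31,"ty": -30,"tz": 0,"rx": 0,"ry": 0,"rz": -0.1},
    {"tx": -31,"ty": -30,"tz": 0,"rx": 0,"ry": 0,"rz": -0.1},
    {"tx": -31,"ty": -30,"tz": 0,"rx": 0,"ry": 0,"rz": -0.1},
    {"tx": -30,"ty": -28,"tz": 0,"rx": 0,"ry": 0,"rz": -0.1},
    {"tx": -28,"ty": -26,"tz": -5,"rx": 0,"ry": 0,"rz": -0.1},
    {"tx": -15,"ty": -13,"tz": -15,"rx": 0,"ry": 0,"rz": -0.03},
    {"tx": -6,"ty": -5,"tz": -30,"rx": 0,"ry": 0,"rz": 0},
    {"tx": 0,"ty": 0,"tz": -36,"rx": 0,"ry": 0,"rz": 0},
    {"tx": 0,"ty": 0,"tz": -36,"rx": 0,"ry": 0,"rz": 0},
    {"tx": 0,"ty": 0,"tz": 0,"rx": 0,"ry": 0,"rz": 0}
  ]
}}

```text
time: 20.0
tool_pos: [179.2, -352.6, 139.3]
tcp_rot: [-3.141, 0.011, -1.203]
contact_force: [-0.7, 1.4, -1.9]
grip_width: 19.8
finger_force: 30.0
```

```bash
python3 - <<'E'
from h import *
o=bot.get_obs(); print(o["tool_pos"],o["tcp_rot"],o["joint_positions"].round(3),o["grip_width"],o["contact_force"])
p=o["tool_pos"]; yaw=o["tcp_rot"][2]; print("az",np.arctan2(p[1],p[0]),np.hypot(*p[:2]))
E
```

```text
[ 179.17901802 -352.60899371  139.32036981] [-3.14083392  0.01055602 -1.20340935] [-1.295  0.22   1.975 -0.     0.957  1.479] 19.772692015652552 [-0.68606505  1.40308005 -1.8958094 ]
az -1.100648287183054 395.5227211465517
```

{"fn": "carry_out", "kwargs": {
  "plan": [
    {"tx": 0,"ty": 0,"tz": -20,"rx": 0,"ry": 0,"rz": 0},
    {"tx": 0,"ty": 0,"tz": -30,"rx": 0,"ry": 0,"rz": 0},
    {"tx": 0,"ty": 0,"tz": -20,"rx": 0,"ry": 0,"rz": 0},
    {"tx": 0,"ty": 0,"tz": -8,"rx": 0,"ry": 0,"rz": 0},
    {"tx": 0,"ty": 0,"tz": 0,"rx": 0,"ry": 0,"rz": 0},
    {"tx": 0,"ty": 0,"tz": 0,"rx": 0,"ry": 0,"rz": 0}
  ]
}}

```text
time: 20.6
tool_pos: [181.1, -357.3, 66.1]
tcp_rot: [3.141, -0.002, -1.201]
contact_force: [0.2, -0.5, -1.8]
grip_width: 19.7
finger_force: 30.0
```

```bash
python3 - <<'E'
from h import *
o=bot.get_obs(); p=o["tool_pos"]; ps=o["tcp_rot"][2]; print(p,o["tcp_rot"],o["contact_force"])
u=np.array([np.cos(ps),np.sin(ps),0]); print("axis",[-u[1],u[0]])
th=np.linspace(0,1.19,10); H0=57
r=56*np.sin(th)-30*np.cos(th); h=56*np.cos(th)+30*np.sin(th)+1.5
P=np.outer(r-r[0],u)+np.outer(h,[0,0,1]); P[0,2]=p[2]
print(np.diff(P,axis=0).round(1)); print(th[1])
E
```

```text
[ 181.11194209 -357.27069236   66.09370985] [ 3.14136431e+00 -1.72929945e-03 -1.20147046e+00] [ 0.21310076 -0.53511808 -1.84753547]
axis [np.float64(0.9325709098288133), np.float64(0.3609868392906581)]
[[ 2.8 -7.1 -5.1]
 [ 2.9 -7.5  2.4]
 [ 3.  -7.7  1.3]
 [ 3.  -7.8  0.2]
 [ 3.  -7.8 -0.9]
 [ 2.9 -7.6 -2. ]
 [ 2.8 -7.3 -3. ]
 [ 2.7 -6.9 -4. ]
 [ 2.4 -6.3 -5. ]]
0.1322222222222222
```

{"fn": "carry_out", "kwargs": {
  "plan": [
    {"tx": 2.8,"ty": -7.1,"tz": -5,"rx": 0.123,"ry": 0.048,"rz": 0},
    {"tx": 2.9,"ty": -7.5,"tz": 2.4,"rx": 0.123,"ry": 0.048,"rz": 0},
    {"tx": 3,"ty": -7.7,"tz": 1.3,"rx": 0.123,"ry": 0.048,"rz": 0},
    {"tx": 3,"ty": -7.8,"tz": 0.2,"rx": 0.123,"ry": 0.048,"rz": 0},
    {"tx": 3,"ty": -7.8,"tz": -0.9,"rx": 0.123,"ry": 0.048,"rz": 0},
    {"tx": 2.9,"ty": -7.6,"tz": -2,"rx": 0.123,"ry": 0.048,"rz": 0},
    {"tx": 0,"ty": 0,"tz": 0,"rx": 0,"ry": 0,"rz": 0}
  ]
}}

```text
time: 21.3
tool_pos: [199.3, -403.8, 59.3]
tcp_rot: [3.14, 0.798, -1.202]
contact_force: [1.0, -0.3, -0.0]
grip_width: 19.6
finger_force: 30.0
```

```bash
python3 - <<'E'
from h import *
o=bot.get_obs(); print(o["tool_pos"],o["tcp_rot"],o["contact_force"],o["grip_width"],o["joint_positions"].round(2))
R=Ro.from_euler("xyz",o["tcp_rot"]).as_matrix(); print("tool z",R[:,2])
E
```

```text
[ 199.28516514 -403.81858427   59.26139602] [ 3.13981595  0.79770266 -1.20248787] [ 0.97718786 -0.31972025 -0.00342036] 19.60414369591782 [-1.25  0.89  1.31 -0.04  1.74  1.53]
tool z [-0.25935554  0.66711281 -0.69835178]
```

{"fn": "carry_out", "kwargs": {
  "plan": [
    {"tx": 2.8,"ty": -7.3,"tz": -2,"rx": 0.123,"ry": 0.048,"rz": 0},
    {"tx": 2.7,"ty": -6.9,"tz": -3.5,"rx": 0.123,"ry": 0.048,"rz": 0},
    {"tx": 2.4,"ty": -6.3,"tz": -4.5,"rx": 0.123,"ry": 0.048,"rz": 0},
    {"tx": 0,"ty": 0,"tz": 0,"rx": 0,"ry": 0,"rz": 0},
    {"tx": 0,"ty": 0,"tz": 0,"rx": 0,"ry": 0,"rz": 0}
  ]
}}

```text
time: 21.8
tool_pos: [206.5, -422.7, 49.8]
tcp_rot: [3.135, 1.187, -1.205]
contact_force: [0.5, -0.5, -1.8]
grip_width: 19.7
finger_force: 30.0
```

```bash
python3 - <<'E'
from h import *
o=bot.get_obs(); print(o["tool_pos"],o["tcp_rot"],o["contact_force"],o["grip_width"],o["joint_positions"].round(2))
im=bot.capture("scene")[:,:,::-1]; cv2.imwrite("pics/s3.png",im)
E
```

```text
[ 206.54304385 -422.73895449   49.76395425] [ 3.13526953  1.18745297 -1.20547298] [ 0.52882117 -0.48659964 -1.78323771] 19.65389600677879 [-1.25  1.18  0.97 -0.06  2.18  1.52]
```

{"fn": "carry_out", "kwargs": {
  "plan": [
    {"tx": 0,"ty": 0,"tz": 0,"rx": 0,"ry": 0,"rz": 0},
    {"tx": 0,"ty": 0,"tz": 0,"rx": 0,"ry": 0,"rz": 0},
    {"tx": 0,"ty": 0,"tz": 0,"rx": 0,"ry": 0,"rz": 0},
    {"tx": 0,"ty": 0,"tz": 0,"rx": 0,"ry": 0,"rz": 0},
    {"tx": 0,"ty": 0,"tz": 0,"rx": 0,"ry": 0,"rz": 0},
    {"tx": 0,"ty": 0,"tz": 0,"rx": 0,"ry": 0,"rz": 0},
    {"tx": 3.3,"ty": -8.7,"tz": 3.8,"rx": 0,"ry": 0,"rz": 0},
    {"tx": 6.6,"ty": -17,"tz": 8,"rx": 0,"ry": 0,"rz": 0},
    {"tx": 8.5,"ty": -22,"tz": 10,"rx": 0,"ry": 0,"rz": 0},
    {"tx": 8.5,"ty": -22,"tz": 12,"rx": 0,"ry": 0,"rz": 0},
    {"tx": 3,"ty": -8,"tz": 20,"rx": 0,"ry": 0,"rz": 0},
    {"tx": 0,"ty": 0,"tz": 30,"rx": -0.06,"ry": -0.024,"rz": 0}
  ],
  "gripper": 0.3
}}

```text
time: 23.05
tool_pos: [236.0, -499.6, 129.2]
tcp_rot: [3.139, 1.133, -1.203]
contact_force: [0.5, -0.3, -0.6]
grip_width: 64.4
finger_force: 0.0
```

```bash
python3 - <<'E'
from h import *
o=bot.get_obs(); print(o["tool_pos"],o["tcp_rot"],o["contact_force"],o["grip_width"])
print(delta([300,-400,270],[np.pi,0,-1.2]))
E
```

```text
[ 236.00954016 -499.56582315  129.21401381] [ 3.13861285  1.13282647 -1.20256549] [ 0.45783612 -0.33626626 -0.56709459] 64.42127410426086
(array([ 64. ,  99.6, 140.8]), array([-1.055e+00, -4.120e-01,  1.000e-03]))
```

{"fn": "carry_out", "kwargs": {
  "plan": [
    {"tx": 0,"ty": 0,"tz": 25,"rx": -0.132,"ry": -0.0515,"rz": 0},
    {"tx": -2,"ty": 7,"tz": 30,"rx": -0.132,"ry": -0.0515,"rz": 0},
    {"tx": -5,"ty": 14,"tz": 25,"rx": -0.132,"ry": -0.0515,"rz": 0},
    {"tx": -8,"ty": 18,"tz": 20,"rx": -0.132,"ry": -0.0515,"rz": 0},
    {"tx": -8,"ty": 18,"tz": 10,"rx": -0.132,"ry": -0.0515,"rz": 0},
    {"tx": -5,"ty": 14,"tz": 5,"rx": -0.132,"ry": -0.0515,"rz": 0},
    {"tx": -2,"ty": 6,"tz": 0,"rx": -0.132,"ry": -0.0515,"rz": 0},
    {"tx": 0,"ty": 0,"tz": 0,"rx": -0.132,"ry": -0.0515,"rz": 0},
    {"tx": 0,"ty": 0,"tz": 0,"rx": 0,"ry": 0,"rz": 0},
    {"tx": 0,"ty": 0,"tz": 0,"rx": 0,"ry": 0,"rz": 0}
  ]
}}

```text
time: 24.05
tool_pos: [206.2, -422.9, 250.5]
tcp_rot: [-3.142, -0.009, -1.201]
contact_force: [-0.0, 0.4, -0.0]
grip_width: 64.2
finger_force: 0.0
```

```bash
python3 - <<'E'
from h import *
print(bot.get_obs()["tool_pos"], delta([206,-422,150],[np.pi,0,-1.2]))
m=bot.camera_model("wrist"); w=bot.capture("wrist"); cv2.imwrite("pics/w4.png",w[:,:,::-1])
h=cv2.cvtColor(w,cv2.COLOR_RGB2HSV)
k=cv2.inRange(h,(14,90,90),(32,255,255)); k[295:]=0
n,l,s,c=cv2.connectedComponentsWithStats(k)
for i in range(1,n):
    if s[i][4]>80: print(s[i],c[i].round(0), ray("wrist",c[i],60,m).round(0))
print([proj("wrist",[206+.362*d,-422-.932*d,z],m).round(0) for d,z in ((-40,60),(-20,60),(20,60),(56,60))])
E
```

```text
[ 206.18630817 -422.9477512   250.52861651] (array([  -0.2,    0.9, -100.5]), array([0.008, 0.003, 0.001]))
[   0   60   47  143 2165] [ 21. 121.] [ 493. -372.   60.]
[307 112  19  40 496] [318. 130.] [ 221. -468.   60.]
[292 178  49  32 771] [321. 193.] [ 196. -410.   60.]
[   0  247   60   48 1034] [ 38. 264.] [ 455. -223.   60.]
[176 284  19  11 158] [185. 290.] [ 296. -250.   60.]
[437 284  20  11 158] [446. 290.] [  23. -356.   60.]
[array([316., 216.]), array([316., 198.]), array([316., 159.]), array([316., 122.])]
```

```bash
python3 - <<'E'
from h import *
m=bot.camera_model("wrist"); u=np.array([.362,-.932]); v=np.array([.932,.362]); C=np.array([206.2,-422.9])
for p in ((292,210),(341,210),(316.5,210),(316.5,152),(307,152),(326,152),(316.5,112)):
    q=ray("wrist",p,60,m)[:2]-C; print(p,"along",(q@u).round(1),"across",(q@v).round(1))
E
```

```text
(292, 210) along -33.4 across 24.7
(341, 210) along -33.4 across -26.3
(316.5, 210) along -33.4 across -0.8
(316.5, 152) along 27.2 across -0.8
(307, 152) along 27.2 across 8.6
(326, 152) along 27.2 across -10.2
(316.5, 112) along 65.7 across -0.8
```

The clip is lying with its foot bottom at -33 mm and its jaws starting at +27 mm along its length, and its 51 mm width agrees with a 60 mm height. I grasp it at the stem from above.

{"fn": "carry_out", "kwargs": {
  "plan": [
    {"tx": 1,"ty": -4.5,"tz": -20,"rx": 0.008,"ry": 0.003,"rz": 0},
    {"tx": 0,"ty": 0,"tz": -40,"rx": 0,"ry": 0,"rz": 0},
    {"tx": 0,"ty": 0,"tz": -45,"rx": 0,"ry": 0,"rz": 0},
    {"tx": 0,"ty": 0,"tz": -45,"rx": 0,"ry": 0,"rz": 0},
    {"tx": 0,"ty": 0,"tz": -40,"rx": 0,"ry": 0,"rz": 0},
    {"tx": 0,"ty": 0,"tz": -25,"rx": 0,"ry": 0,"rz": 0},
    {"tx": 0,"ty": 0,"tz": -12,"rx": 0,"ry": 0,"rz": 0},
    {"tx": 0,"ty": 0,"tz": 0,"rx": 0,"ry": 0,"rz": 0},
    {"tx": 0,"ty": 0,"tz": 0,"rx": 0,"ry": 0,"rz": 0}
  ]
}}

```text
time: 25.0
tool_pos: [207.5, -428.5, 21.9]
tcp_rot: [-3.141, 0.001, -1.201]
contact_force: [-0.4, -0.5, 0.4]
grip_width: 64.1
finger_force: 0.0
```

{"fn": "carry_out", "kwargs": {
  "plan": [
    {"tx": 0,"ty": 0,"tz": 0,"rx": 0,"ry": 0,"rz": 0},
    {"tx": 0,"ty": 0,"tz": 0,"rx": 0,"ry": 0,"rz": 0},
    {"tx": 0,"ty": 0,"tz": 0,"rx": 0,"ry": 0,"rz": 0},
    {"tx": 0,"ty": 0,"tz": 0,"rx": 0,"ry": 0,"rz": 0},
    {"tx": 0,"ty": 0,"tz": 0,"rx": 0,"ry": 0,"rz": 0},
    {"tx": 0,"ty": 0,"tz": 0,"rx": 0,"ry": 0,"rz": 0},
    {"tx": 0,"ty": 0,"tz": 0,"rx": 0,"ry": 0,"rz": 0},
    {"tx": 0,"ty": 0,"tz": 0,"rx": 0,"ry": 0,"rz": 0}
  ],
  "gripper": 1
}}

```text
time: 25.8
tool_pos: [207.4, -427.7, 22.9]
tcp_rot: [-3.141, -0.001, -1.201]
contact_force: [0.9, 0.8, 3.1]
grip_width: 19.8
finger_force: 29.9
```

{"fn": "carry_out", "kwargs": {
  "plan": [
    {"tx": 0,"ty": 0,"tz": 5,"rx": 0,"ry": 0,"rz": 0},
    {"tx": 0,"ty": 0,"tz": 15,"rx": 0,"ry": 0,"rz": 0},
    {"tx": 0,"ty": 0,"tz": 35,"rx": 0,"ry": 0,"rz": 0.04},
    {"tx": 4,"ty": 5,"tz": 45,"rx": 0,"ry": 0,"rz": 0.1},
    {"tx": 10,"ty": 11,"tz": 46,"rx": 0,"ry": 0,"rz": 0.14},
    {"tx": 20,"ty": 22,"tz": 38,"rx": 0,"ry": 0,"rz": 0.14},
    {"tx": 27,"ty": 30,"tz": 20,"rx": 0,"ry": 0,"rz": 0.14},
    {"tx": 30,"ty": 33,"tz": 6,"rx": 0,"ry": 0,"rz": 0.14},
    {"tx": 30,"ty": 33,"tz": 0,"rx": 0,"ry": 0,"rz": 0.14},
    {"tx": 30,"ty": 33,"tz": 0,"rx": 0,"ry": 0,"rz": 0.14},
    {"tx": 30,"ty": 33,"tz": 0,"rx": 0,"ry": 0,"rz": 0.14},
    {"tx": 30,"ty": 33,"tz": 0,"rx": 0,"ry": 0,"rz": 0.14}
  ]
}}

```text
time: 27.0
tool_pos: [418.9, -192.9, 232.7]
tcp_rot: [-3.141, -0.001, 0.065]
contact_force: [1.3, -1.3, -2.1]
grip_width: 20.0
finger_force: 29.9
```

{"fn": "carry_out", "kwargs": {
  "plan": [
    {"tx": 30,"ty": 34,"tz": 0,"rx": 0,"ry": 0,"rz": 0.14},
    {"tx": 27,"ty": 36,"tz": 0,"rx": 0,"ry": 0,"rz": 0.14},
    {"tx": 20,"ty": 40,"tz": 0,"rx": 0,"ry": 0,"rz": 0.14},
    {"tx": 14,"ty": 43,"tz": 0,"rx": 0,"ry": 0,"rz": 0.14},
    {"tx": 11,"ty": 43,"tz": 0,"rx": 0,"ry": 0,"rz": 0.14},
    {"tx": 11,"ty": 43,"tz": 0,"rx": 0,"ry": 0,"rz": 0.14},
    {"tx": 11,"ty": 43,"tz": 0,"rx": 0,"ry": 0,"rz": 0.14},
    {"tx": 11,"ty": 40,"tz": 0,"rx": 0,"ry": 0,"rz": 0.14},
    {"tx": 11,"ty": 36,"tz": 0,"rx": 0,"ry": 0,"rz": 0.14},
    {"tx": 8,"ty": 24,"tz": 0,"rx": 0,"ry": 0,"rz": 0.14},
    {"tx": 4,"ty": 12,"tz": 0,"rx": 0,"ry": 0,"rz": 0.08},
    {"tx": 0,"ty": 0,"tz": 0,"rx": 0,"ry": 0,"rz": 0}
  ]
}}

```text
time: 28.2
tool_pos: [575.9, 200.9, 231.8]
tcp_rot: [-3.14, -0.001, 1.542]
contact_force: [-0.3, -0.4, -2.8]
grip_width: 20.0
finger_force: 29.9
```

```bash
python3 - <<'E'
from h import *
o=bot.get_obs(); print(o["tool_pos"],o["tcp_rot"],o["grip_width"],o["contact_force"],o["joint_positions"].round(2))
print(delta([586.4,248,230],[np.pi,0,1.676]))
E
```

```text
[575.94387592 200.93967874 231.78446517] [-3.13972575e+00 -1.01463516e-03  1.54222206e+00] 20.02189132321184 [-0.28140184 -0.37547638 -2.7969821 ] [0.21 0.5  1.26 0.   1.38 0.24]
(array([10.5, 47.1, -1.8]), array([-0.001, -0.002,  0.134]))
```

```bash
python3 - <<'E'
from h import *
for X,p in (((504,179),(480,277)),((488,319),(655,308)),((668,341),(645,503)),((681,207),(450,468))):
    q=(260+p[0]/3.2,120+p[1]/3.2); print(X,proj("scene",[*X,76]).round(1),np.round(q,1),ray("scene",q,76).round(0)[:2])
E
```

```text
(504, 179) [405.3 204.1] [410.  206.6] [507. 192.]
(488, 319) [461.6 216.2] [464.7 216.2] [485. 326.]
(668, 341) [459.5 280.4] [461.6 277.2] [658. 344.]
(681, 207) [398.7 265. ] [400.6 266.2] [683. 212.]
```

{"fn": "carry_out", "kwargs": {
  "plan": [
    {"tx": 4,"ty": 15,"tz": 0,"rx": 0,"ry": 0,"rz": 0.07},
    {"tx": 5,"ty": 22,"tz": 0,"rx": 0,"ry": 0,"rz": 0.064},
    {"tx": 1.5,"ty": 10,"tz": 0,"rx": 0,"ry": 0,"rz": 0},
    {"tx": 0,"ty": 0,"tz": 0,"rx": 0,"ry": 0,"rz": 0},
    {"tx": 0,"ty": 0,"tz": 0,"rx": 0,"ry": 0,"rz": 0}
  ]
}}

```text
time: 28.7
tool_pos: [586.5, 245.4, 232.5]
tcp_rot: [-3.141, -0.0, 1.671]
contact_force: [0.3, -0.2, -3.0]
grip_width: 19.8
finger_force: 29.9
```

```bash
python3 - <<'E'
from h import *
o=bot.get_obs(); print(o["tool_pos"],o["tcp_rot"])
m=bot.camera_model("wrist"); w=bot.capture("wrist")[:,:,::-1]; s=bot.capture("scene")[:,:,::-1]
ux=np.array([-.105,.994]);uy=np.array([-.994,-.105]);C=np.array([585,261])
W=w.copy()
for a,b,z in ((63,85,76),(63,-85,76),(-63,85,76),(-63,-85,76),(63,85,5),(63,-85,5)):
    p=proj("wrist",[*(C+a*ux+b*uy),z],m); print(a,b,z,p.round(0)); cv2.drawMarker(W,tuple(int(v) for v in p.round()),(255,0,255),cv2.MARKER_CROSS,12,1)
sc=cv2.resize(s[120:320,330:530],(400,400),interpolation=cv2.INTER_CUBIC)
cv2.imwrite("pics/f.png",np.hstack([cv2.resize(W,(400,250)) if 0 else cv2.resize(W[:,120:520],(400,400)),sc]))
E
```

```text
[586.50613966 245.4238804  232.48310136] [-3.14051386e+00 -3.52495511e-04  1.67112239e+00]
63 85 76 [215.  95.]
63 -85 76 [415.  94.]
-63 85 76 [227. 232.]
-63 -85 76 [404. 231.]
63 85 5 [234.  94.]
63 -85 5 [396.  93.]
```

View pics/f.png

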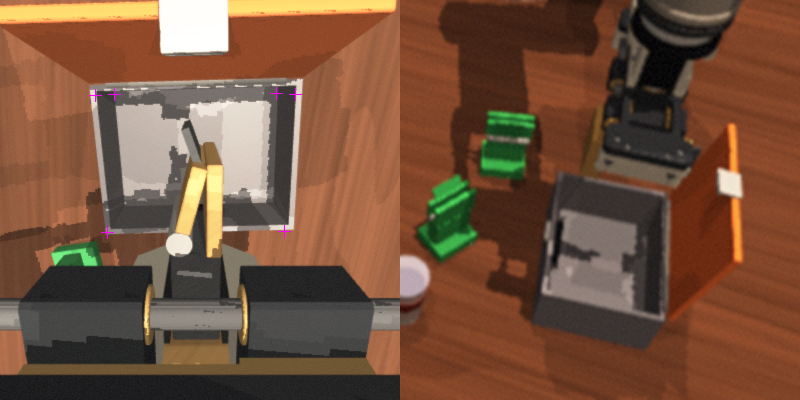

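The wrist view has the inner rim corners near (97,90), (298,86), (105,232) and (292,232), so the case centre is about 4 mm further from the robot and to its left than assumed. The clip hangs on its side, jaws towards the lid. I correct the position and lower it in.

{"fn": "carry_out", "kwargs": {
  "plan": [
    {"tx": 1,"ty": 3,"tz": -10,"rx": 0,"ry": 0,"rz": 0},
    {"tx": 1,"ty": 2.5,"tz": -30,"rx": 0,"ry": 0,"rz": 0},
    {"tx": 0,"ty": 0,"tz": -35,"rx": 0,"ry": 0,"rz": 0},
    {"tx": 0,"ty": 0,"tz": -35,"rx": 0,"ry": 0,"rz": 0},
    {"tx": 0,"ty": 0,"tz": -30,"rx": 0,"ry": 0,"rz": 0},
    {"tx": 0,"ty": 0,"tz": -15,"rx": 0,"ry": 0,"rz": 0},
    {"tx": 0,"ty": 0,"tz": 0,"rx": 0,"ry": 0,"rz": 0}
  ]
}}

```text
time: 29.5
tool_pos: [586.8, 251.0, 74.2]
tcp_rot: [-3.135, 0.0, 1.672]
contact_force: [0.2, 0.7, -1.5]
grip_width: 20.4
finger_force: 29.9
```

{"fn": "carry_out", "kwargs": {
  "plan": [
    {"tx": 0,"ty": 0,"tz": -15,"rx": 0,"ry": 0,"rz": 0},
    {"tx": 0,"ty": 0,"tz": -13,"rx": 0,"ry": 0,"rz": 0},
    {"tx": 0,"ty": 0,"tz": -10,"rx": 0,"ry": 0,"rz": 0},
    {"tx": 0,"ty": 0,"tz": -5,"rx": 0,"ry": 0,"rz": 0},
    {"tx": 0,"ty": 0,"tz": 0,"rx": 0,"ry": 0,"rz": 0},
    {"tx": 0,"ty": 0,"tz": 0,"rx": 0,"ry": 0,"rz": 0}
  ]
}}

```text
time: 30.1
tool_pos: [589.1, 252.0, 35.1]
tcp_rot: [3.141, -0.001, 1.673]
contact_force: [-0.1, 1.0, -2.4]
grip_width: 19.6
finger_force: 29.9
```

{"fn": "carry_out", "kwargs": {
  "plan": [
    {"tx": 0,"ty": 0,"tz": -3,"rx": 0,"ry": 0,"rz": 0},
    {"tx": 0,"ty": 0,"tz": -2,"rx": 0,"ry": 0,"rz": 0},
    {"tx": 0,"ty": 0,"tz": 0,"rx": 0,"ry": 0,"rz": 0}
  ]
}}

```text
time: 30.4
tool_pos: [588.7, 251.9, 29.5]
tcp_rot: [-3.141, -0.001, 1.673]
contact_force: [-0.6, -0.5, -2.1]
grip_width: 19.8
finger_force: 29.9
```

{"fn": "carry_out", "kwargs": {
  "plan": [
    {"tx": 0,"ty": 0,"tz": -1,"rx": 0,"ry": 0,"rz": 0},
    {"tx": 0,"ty": 0,"tz": -0.5,"rx": 0,"ry": 0,"rz": 0},
    {"tx": 0,"ty": 0,"tz": 0,"rx": 0,"ry": 0,"rz": 0}
  ]
}}

```text
time: 30.7
tool_pos: [588.8, 251.9, 28.1]
tcp_rot: [-3.141, -0.001, 1.673]
contact_force: [0.2, 1.2, -3.0]
grip_width: 19.8
finger_force: 29.9
```

{"fn": "carry_out", "kwargs": {
  "plan": [
    {"tx": 0,"ty": 0,"tz": -1,"rx": 0,"ry": 0,"rz": 0},
    {"tx": 0,"ty": 0,"tz": 0,"rx": 0,"ry": 0,"rz": 0}
  ]
}}

```text
time: 30.9
tool_pos: [588.9, 251.9, 27.9]
tcp_rot: [3.141, -0.001, 1.673]
contact_force: [-2.1, -1.7, 2.5]
grip_width: 19.9
finger_force: 29.9
```

{"fn": "carry_out", "kwargs": {
  "plan": [
    {"tx": 0,"ty": 0,"tz": 0,"rx": 0,"ry": 0,"rz": 0},
    {"tx": 0,"ty": 0,"tz": 0,"rx": 0,"ry": 0,"rz": 0},
    {"tx": 0,"ty": 0,"tz": 0,"rx": 0,"ry": 0,"rz": 0},
    {"tx": 0,"ty": 0,"tz": 0,"rx": 0,"ry": 0,"rz": 0},
    {"tx": 0,"ty": 0,"tz": 8,"rx": 0,"ry": 0,"rz": 0},
    {"tx": 0,"ty": 0,"tz": 25,"rx": 0,"ry": 0,"rz": 0},
    {"tx": 0,"ty": 0,"tz": 40,"rx": 0,"ry": 0,"rz": 0},
    {"tx": 0,"ty": 0,"tz": 45,"rx": 0,"ry": 0,"rz": 0},
    {"tx": 0,"ty": 0,"tz": 45,"rx": 0,"ry": 0,"rz": 0},
    {"tx": 0,"ty": 0,"tz": 30,"rx": 0,"ry": 0,"rz": 0},
    {"tx": 0,"ty": 0,"tz": 12,"rx": 0,"ry": 0,"rz": 0},
    {"tx": 0,"ty": 0,"tz": 0,"rx": 0,"ry": 0,"rz": 0}
  ],
  "gripper": 0.4
}}

```text
time: 32.1
tool_pos: [589.4, 252.1, 233.9]
tcp_rot: [3.138, -0.002, 1.673]
contact_force: [0.9, -0.3, 0.6]
grip_width: 55.3
finger_force: 0.0
```

```bash
python3 - <<'E'
from h import *
o=bot.get_obs(); print(o["tool_pos"],o["tcp_rot"],o["grip_width"],o["contact_force"])
m=bot.camera_model("wrist"); w=bot.capture("wrist"); cv2.imwrite("pics/w5.png",w[:,:,::-1])
ux=np.array([-.105,.994]);uy=np.array([-.994,-.105]);C=np.array([587,265])
h=cv2.cvtColor(w,cv2.COLOR_RGB2HSV)
def comp(lo,hi,z,rows=260,mn=100):
    k=cv2.inRange(h,lo,hi); k[rows:]=0
    n,l,s,c=cv2.connectedComponentsWithStats(k)
    for i in range(1,n):
        if s[i][4]>mn:
            x,y,ww,hh,a=s[i]; q=[(ray("wrist",p,z,m)[:2]-C) for p in ((x,y),(x+ww,y+hh))]
            print(s[i],"case xy",[(round(v@ux),round(v@uy)) for v in q])
print("brass");comp((14,90,90),(32,255,255),65)
print("orange");comp((5,150,80),(13,255,255),150,120,400)
k=cv2.inRange(h,(0,0,150),(179,40,255));k[120:]=0
n,l,s,c=cv2.connectedComponentsWithStats(k);print("white",[s[i] for i in range(1,n) if s[i][4]>300])
E
```

```text
[589.38644032 252.05082879 233.94283218] [ 3.13839529e+00 -1.77936673e-03  1.67327835e+00] 55.25790244339563 [ 0.88217037 -0.28981327  0.57681818]
brass
[ 548    0   74   84 1538] case xy [(139, -194), (74, -273)]
[ 340   12  164   20 2601] case xy [(131, -23), (115, -162)]
[ 109   18  163   20 2537] case xy [(127, 170), (111, 35)]
[596  25  44  26 390] case xy [(121, -238), (100, -281)]
[306 116  20  44 541] case xy [(47, 7), (7, -12)]
[ 289  185   52   35 1397] case xy [(-18, 23), (-53, -27)]
orange
[  104     0   403    97 15094] case xy [(121, 127), (64, -128)]
white [array([ 272,   11,   68,   58, 3742], dtype=int32), array([314,  97,  72,  23, 990], dtype=int32), array([233, 110,  45,  10, 397], dtype=int32)]
```

The clip lies in the case on its side: 50 mm wide at z = 65, and from -53 to about +47 along the case's x. Next I close the fingers and go over to the lid's outer side.

{"fn": "carry_out", "kwargs": {
  "plan": [
    {"tx": 0,"ty": 0,"tz": 18,"rx": 0,"ry": 0,"rz": 0},
    {"tx": 0,"ty": 5,"tz": 10,"rx": 0,"ry": 0,"rz": 0},
    {"tx": -2,"ty": 20,"tz": 0,"rx": 0,"ry": 0,"rz": 0},
    {"tx": -4,"ty": 35,"tz": 0,"rx": 0,"ry": 0,"rz": 0},
    {"tx": -4,"ty": 35,"tz": 0,"rx": 0,"ry": 0,"rz": 0},
    {"tx": -4,"ty": 32,"tz": 0,"rx": 0,"ry": 0,"rz": 0},
    {"tx": -2,"ty": 18,"tz": 0,"rx": 0,"ry": 0,"rz": 0},
    {"tx": 0,"ty": 0,"tz": 0,"rx": 0,"ry": 0,"rz": 0},
    {"tx": 0,"ty": 0,"tz": 0,"rx": 0,"ry": 0,"rz": 0}
  ],
  "gripper": 1
}}

```text
time: 33.05
tool_pos: [572.4, 396.8, 258.5]
tcp_rot: [-3.139, 0.0, 1.674]
contact_force: [0.2, 0.5, -0.3]
grip_width: 0.3
finger_force: 0.0
```

```bash
python3 - <<'E'
from h import *
o=bot.get_obs(); print(o["tool_pos"],o["tcp_rot"],o["grip_width"],o["joint_positions"].round(2))
ux=np.array([-.105,.994]);C=np.array([587,265]); print("case x",(o["tool_pos"][:2]-C)@ux)
b=np.linspace(1.75,0.12,13); d=np.linspace(116,131,13)
X=68-d*np.cos(b)+8*np.sin(b)+10; Z=76.5+d*np.sin(b)+8*np.cos(b)
P=np.c_[C+np.outer(X,ux),Z]; print(P[0].round(1),P[-1].round(1)); print(np.diff(P,axis=0).round(1))
E
```

```text
[572.43943698 396.84848609 258.47174616] [-3.13912876e+00  2.47186379e-04  1.67402966e+00] 0.2792243109325507 [0.5  0.67 0.9  0.   1.58 0.39]
case x 132.5862542888221
[575.8 370.9 189.2] [592.4 214.2 100.1]
[[  1.6 -15.4   4.1]
 [  1.7 -16.    1.9]
 [  1.7 -16.2  -0.3]
 [  1.7 -16.2  -2.5]
 [  1.7 -15.9  -4.8]
 [  1.6 -15.2  -7. ]
 [  1.5 -14.3  -9.1]
 [  1.4 -13.  -11.1]
 [  1.2 -11.5 -12.9]
 [  1.   -9.7 -14.5]
 [  0.8  -7.7 -15.9]
 [  0.6  -5.6 -16.9]]
```

{"fn": "carry_out", "kwargs": {
  "plan": [
    {"tx": 0,"ty": 0,"tz": -15,"rx": 0,"ry": 0,"rz": 0},
    {"tx": 0,"ty": 0,"tz": -30,"rx": 0,"ry": 0,"rz": 0},
    {"tx": 1,"ty": 0,"tz": -18,"rx": 0,"ry": 0,"rz": 0},
    {"tx": 1,"ty": -10,"tz": -6,"rx": 0,"ry": 0,"rz": 0},
    {"tx": 1.5,"ty": -16,"tz": 0,"rx": 0,"ry": 0,"rz": 0},
    {"tx": 1.6,"ty": -15.4,"tz": 4,"rx": 0,"ry": 0,"rz": 0},
    {"tx": 1.7,"ty": -16,"tz": 2,"rx": 0,"ry": 0,"rz": 0},
    {"tx": 1.7,"ty": -16,"tz": -0.5,"rx": 0,"ry": 0,"rz": 0},
    {"tx": 0,"ty": 0,"tz": 0,"rx": 0,"ry": 0,"rz": 0}
  ]
}}

```text
time: 33.95
tool_pos: [582.3, 320.6, 197.9]
tcp_rot: [3.14, -0.001, 1.67]
contact_force: [0.5, 1.0, -0.2]
grip_width: 1.0
finger_force: 0.0
```

```bash
python3 - <<'E'
from h import *
o=bot.get_obs(); print(o["tool_pos"],o["contact_force"])
s=bot.capture("scene")[:,:,::-1]; cv2.imwrite("pics/s5.png",s)
h=cv2.cvtColor(s,cv2.COLOR_BGR2HSV); k=cv2.inRange(h,(10,180,150),(20,255,255)); k[:150]=0;k[:, :380]=0;k[320:]=0
n,l,st,c=cv2.connectedComponentsWithStats(k);print([(st[i],c[i].round(0)) for i in range(1,n) if st[i][4]>30])
ux=np.array([-.105,.994]);C=np.array([587,265])
for b in (1.75,1.5,1.2,.8,.4): print(b,[proj("scene",[*(C+(68-142*np.cos(b))*ux+y*np.array([-.994,-.105])),76.5+142*np.sin(b)]).round(0) for y in (90,-90)])
E
```

```text
[582.34577611 320.59932875 197.92941598] [ 0.47898023  1.01081033 -0.21211514]
[]
1.75 [array([494., 183.]), array([495., 251.])]
1.5 [array([478., 179.]), array([477., 246.])]
1.2 [array([458., 177.]), array([453., 243.])]
0.8 [array([433., 182.]), array([425., 246.])]
0.4 [array([415., 192.]), array([405., 254.])]
```

{"fn": "carry_out", "kwargs": {
  "plan": [
    {"tx": 1.7,"ty": -16,"tz": -2.5,"rx": 0,"ry": 0,"rz": 0},
    {"tx": 1.7,"ty": -16,"tz": -5,"rx": 0,"ry": 0,"rz": 0},
    {"tx": 1.6,"ty": -15,"tz": -7,"rx": 0,"ry": 0,"rz": 0},
    {"tx": 1.5,"ty": -14,"tz": -9,"rx": 0,"ry": 0,"rz": 0},
    {"tx": 0,"ty": 0,"tz": 0,"rx": 0,"ry": 0,"rz": 0}
  ]
}}

```text
time: 34.5
tool_pos: [587.4, 259.6, 171.2]
tcp_rot: [-3.138, 0.001, 1.671]
contact_force: [-0.9, 0.6, -0.2]
grip_width: 0.3
finger_force: 0.0
```

```bash
python3 - <<'E'
from h import *
o=bot.get_obs(); print(o["tool_pos"],o["contact_force"])
s=bot.capture("scene")[:,:,::-1]; cv2.imwrite("pics/s6.png",s)
a=cv2.imread("pics/scene0.png")
# tongue (bright grey, low saturation) and orange pixels right of case
for I in (a,s):
    h=cv2.cvtColor(I,cv2.COLOR_BGR2HSV)
    k=cv2.inRange(h,(0,0,150),(179,60,255)); k[:150]=0;k[320:]=0;k[:,:390]=0;k[:,520:]=0
    n,l,st,c=cv2.connectedComponentsWithStats(k);print("grey",[(list(st[i]),c[i].round(0)) for i in range(1,n) if st[i][4]>15])
    k=cv2.inRange(h,(6,215,170),(18,255,255)); k[:150]=0;k[320:]=0;k[:,:390]=0
    n,l,st,c=cv2.connectedComponentsWithStats(k);print("or",[(list(st[i]),c[i].round(0)) for i in range(1,n) if st[i][4]>15])
ux=np.array([-.105,.994]);C=np.array([587,265])
for b in (1.75,1.2,1.,.8,.6,.4): print(b,proj("scene",[*(C+(68-145*np.cos(b))*ux),76.5+145*np.sin(b)]).round(0))
E
```

```text
[587.40334013 259.6110899  171.2166354 ] [-0.94294686  0.5586845  -0.16041197]
grey [([np.int32(489), np.int32(205), np.int32(11), np.int32(13), np.int32(119)], array([494., 211.])), ([np.int32(401), np.int32(218), np.int32(47), np.int32(58), np.int32(1538)], array([425., 252.]))]
or []
grey [([np.int32(401), np.int32(262), np.int32(9), np.int32(6), np.int32(16)], array([404., 265.]))]
or []
1.75 [496. 213.]
1.2 [456. 207.]
1.0 [441. 208.]
0.8 [429. 211.]
0.6 [418. 215.]
0.4 [409. 220.]
```

{"fn": "carry_out", "kwargs": {
  "plan": [
    {"tx": 1.4,"ty": -13,"tz": -11,"rx": 0,"ry": 0,"rz": 0},
    {"tx": 1.2,"ty": -11.5,"tz": -13,"rx": 0,"ry": 0,"rz": 0},
    {"tx": 1,"ty": -11,"tz": -14,"rx": 0,"ry": 0,"rz": 0},
    {"tx": 1,"ty": -11,"tz": -16,"rx": 0,"ry": 0,"rz": 0},
    {"tx": 1,"ty": -8,"tz": -12,"rx": 0,"ry": 0,"rz": 0},
    {"tx": 0,"ty": 0,"tz": 0,"rx": 0,"ry": 0,"rz": 0}
  ]
}}

```text
time: 35.15
tool_pos: [592.6, 207.1, 105.4]
tcp_rot: [-3.138, -0.001, 1.672]
contact_force: [-0.7, -0.1, -0.2]
grip_width: 0.3
finger_force: 0.0
```

```bash
python3 - <<'E'
from h import *
o=bot.get_obs(); print(o["tool_pos"],o["contact_force"])
ux=np.array([-.105,.994]);C=np.array([587,265]); print("case x",(o["tool_pos"][:2]-C)@ux)
E
```

```text
[592.60154249 207.10053995 105.42513414] [-0.66883141 -0.07328795 -0.1580801 ]
case x -58.14022524733688
```

{"fn": "carry_out", "kwargs": {
  "plan": [
    {"tx": 0.4,"ty": -4,"tz": -5,"rx": 0,"ry": 0,"rz": 0},
    {"tx": 0,"ty": 0,"tz": -5,"rx": 0,"ry": 0,"rz": 0},
    {"tx": 0,"ty": 0,"tz": -3,"rx": 0,"ry": 0,"rz": 0},
    {"tx": 0,"ty": 0,"tz": 0,"rx": 0,"ry": 0,"rz": 0}
  ]
}}

```text
time: 35.55
tool_pos: [594.3, 204.0, 94.9]
tcp_rot: [3.14, -0.001, 1.674]
contact_force: [0.3, -1.9, 2.5]
grip_width: 0.6
finger_force: 1.6
```

{"fn": "carry_out", "kwargs": {
  "plan": [
    {"tx": 0,"ty": 0,"tz": -2,"rx": 0,"ry": 0,"rz": 0},
    {"tx": 0,"ty": 0,"tz": 0,"rx": 0,"ry": 0,"rz": 0}
  ]
}}

```text
time: 35.75
tool_pos: [594.3, 203.8, 92.9]
tcp_rot: [3.14, -0.001, 1.673]
contact_force: [-0.1, -1.5, 4.6]
grip_width: 0.2
finger_force: 1.7
```

{"fn": "carry_out", "kwargs": {
  "plan": [
    {"tx": 0,"ty": 0,"tz": -2,"rx": 0,"ry": 0,"rz": 0},
    {"tx": 0,"ty": 0,"tz": 0,"rx": 0,"ry": 0,"rz": 0}
  ]
}}

```text
time: 35.95
tool_pos: [593.5, 204.4, 89.7]
tcp_rot: [-3.141, -0.002, 1.673]
contact_force: [-0.4, 0.0, 0.7]
grip_width: 0.7
finger_force: 0.0
```

{"fn": "carry_out", "kwargs": {
  "plan": [
    {"tx": 0,"ty": 0,"tz": -2,"rx": 0,"ry": 0,"rz": 0},
    {"tx": 0,"ty": 0,"tz": 0,"rx": 0,"ry": 0,"rz": 0}
  ]
}}

```text
time: 36.15
tool_pos: [593.3, 204.2, 87.4]
tcp_rot: [-3.14, -0.001, 1.673]
contact_force: [-0.0, -0.9, -1.0]
grip_width: 0.6
finger_force: 0.0
```

{"fn": "carry_out", "kwargs": {
  "plan": [
    {"tx": 0,"ty": 0,"tz": -2,"rx": 0,"ry": 0,"rz": 0},
    {"tx": 0,"ty": 0,"tz": 0,"rx": 0,"ry": 0,"rz": 0}
  ]
}}

```text
time: 36.35
tool_pos: [593.6, 204.0, 85.7]
tcp_rot: [-3.141, -0.001, 1.673]
contact_force: [0.1, 0.1, -0.2]
grip_width: 0.5
finger_force: 0.0
```

{"fn": "carry_out", "kwargs": {
  "plan": [
    {"tx": 0,"ty": 0,"tz": -1,"rx": 0,"ry": 0,"rz": 0},
    {"tx": 0,"ty": 0,"tz": 0,"rx": 0,"ry": 0,"rz": 0}
  ]
}}

```text
time: 36.55
tool_pos: [593.7, 204.0, 85.0]
tcp_rot: [-3.141, -0.001, 1.673]
contact_force: [-0.3, 0.5, -0.4]
grip_width: 0.4
finger_force: 0.0
```

{"fn": "carry_out", "kwargs": {
  "plan": [
    {"tx": 0,"ty": 0,"tz": -1,"rx": 0,"ry": 0,"rz": 0},
    {"tx": 0,"ty": 0,"tz": 0,"rx": 0,"ry": 0,"rz": 0}
  ]
}}

```text
time: 36.75
tool_pos: [593.9, 204.0, 84.7]
tcp_rot: [3.141, -0.001, 1.673]
contact_force: [-1.7, -0.2, 3.6]
grip_width: 0.3
finger_force: 1.9
```

{"fn": "carry_out", "kwargs": {
  "plan": [
    {"tx": 0,"ty": 0,"tz": -0.7,"rx": 0,"ry": 0,"rz": 0},
    {"tx": 0,"ty": 0,"tz": 0,"rx": 0,"ry": 0,"rz": 0}
  ]
}}

```text
time: 36.95
tool_pos: [593.9, 204.0, 84.6]
tcp_rot: [3.141, -0.001, 1.673]
contact_force: [-3.7, -1.5, 7.4]
grip_width: 0.7
finger_force: 4.0
```

{"fn": "carry_out", "kwargs": {
  "plan": [
    {"tx": 0,"ty": 0,"tz": 10,"rx": 0,"ry": 0,"rz": 0},
    {"tx": 0,"ty": 0,"tz": 30,"rx": 0,"ry": 0,"rz": 0},
    {"tx": 0,"ty": 0,"tz": 45,"rx": 0,"ry": 0,"rz": 0},
    {"tx": -10,"ty": 0,"tz": 45,"rx": 0,"ry": 0,"rz": 0},
    {"tx": -30,"ty": 0,"tz": 40,"rx": 0,"ry": 0,"rz": 0},
    {"tx": -45,"ty": 0,"tz": 20,"rx": 0,"ry": 0,"rz": 0},
    {"tx": -45,"ty": 0,"tz": 0,"rx": 0,"ry": 0,"rz": 0},
    {"tx": -45,"ty": 0,"tz": 0,"rx": 0,"ry": 0,"rz": 0},
    {"tx": -20,"ty": 0,"tz": 0,"rx": 0,"ry": 0,"rz": 0},
    {"tx": 0,"ty": 0,"tz": 0,"rx": 0,"ry": 0,"rz": 0}
  ]
}}

```text
time: 37.95
tool_pos: [396.6, 204.1, 274.6]
tcp_rot: [3.141, -0.002, 1.675]
contact_force: [0.7, -0.9, 0.1]
grip_width: 0.4
finger_force: 0.0
```

```bash
python3 - <<'E'
from h import *
t=bot.capture("top")[:,:,::-1]; s=bot.capture("scene")[:,:,::-1]; cv2.imwrite("pics/tE.png",t); cv2.imwrite("pics/sE.png",s)
ux=np.array([-.105,.994]);uy=np.array([-.994,-.105]);C=np.array([587,265])
h=cv2.cvtColor(t,cv2.COLOR_BGR2HSV)
b=t.astype(int); 
k=cv2.inRange(h,(8,200,190),(20,255,255)); k[:,300:]=0; k[:140]=0
n,l,st,c=cv2.connectedComponentsWithStats(k);print("lid top",[(list(map(int,st[i])),c[i].round(0)) for i in range(1,n) if st[i][4]>60])
print("expected shut corners",[proj("top",[*(C+a*ux+y*uy),84.5]).round(0) for a,y in ((68,90),(68,-90),(-74,90),(-74,-90))])
# movement check of bystanders & good clip in both views
for nm,A,B in (("top",cv2.imread("pics/top0.png"),t),("scene",cv2.imread("pics/scene0.png"),s)):
    for lab,X in (("g1",(723,61,60)),("g2",(715,-142,60)),("jig",(710,-226,60)),("good",(493,-170,120))):
        p=proj(nm,X).astype(int); r=22 if lab!="good" else 26; x,y=p
        T=A[y-r:y+r,x-r:x+r]; W=B[y-r-8:y+r+8,x-r-8:x+r+8]
        M=cv2.matchTemplate(W,T,cv2.TM_CCOEFF_NORMED); _,v,_,loc=cv2.minMaxLoc(M); print(nm,lab,round(v,3),loc[0]-8,loc[1]-8)
E
```

```text
lid top []
expected shut corners [array([174., 248.]), array([167., 173.]), array([234., 241.]), array([226., 166.])]
top g1 1.0 0 0
top g2 1.0 0 0
top jig 1.0 0 0
top good 0.99 0 0
scene g1 0.999 0 0
scene g2 0.999 0 0
scene jig 0.998 0 0
scene good 0.964 0 0
```

```bash
python3 - <<'E'
from h import *
t=cv2.imread("pics/tE.png"); h=cv2.cvtColor(t,cv2.COLOR_BGR2HSV)
print(h[205,150:250:4].tolist())
k=cv2.inRange(h,(9,190,0),(22,255,255)) 
d=cv2.absdiff(t,cv2.imread("pics/top0.png")).sum(2).astype(np.uint8)
print("row 205 value", t[205,120:250:3].tolist())
E
```

```text
[[11, 181, 192], [11, 181, 193], [11, 178, 193], [11, 178, 196], [11, 165, 175], [16, 48, 214], [29, 158, 255], [29, 158, 255], [29, 158, 255], [29, 158, 255], [29, 157, 255], [29, 155, 255], [29, 154, 255], [29, 155, 255], [29, 154, 255], [29, 152, 255], [29, 153, 255], [29, 153, 255], [29, 151, 255], [29, 151, 255], [30, 1, 254], [10, 176, 103], [10, 173, 112], [10, 175, 111], [11, 178, 195]]
row 205 value [[56, 103, 190], [58, 108, 194], [58, 108, 195], [58, 108, 194], [58, 108, 195], [59, 108, 198], [58, 110, 199], [58, 111, 198], [57, 106, 192], [56, 106, 191], [56, 106, 192], [56, 106, 192], [57, 109, 193], [59, 109, 195], [59, 109, 196], [58, 107, 194], [254, 255, 255], [108, 242, 254], [97, 248, 255], [96, 248, 255], [97, 248, 255], [97, 248, 255], [97, 248, 255], [97, 248, 255], [98, 248, 255], [100, 249, 255], [101, 249, 255], [101, 249, 255], [100, 249, 255], [101, 249, 255], [103, 249, 255], [102, 249, 255], [102, 249, 255], [103, 249, 255], [104, 249, 255], [104, 250, 255], [111, 251, 255], [199, 209, 207], [32, 56, 103], [35, 61, 112], [35, 61, 112], [54, 99, 182], [59, 107, 195], [60, 108, 195]]
```

The lid covers the case from columns 171 to 229 in the top view, as expected when shut. It held at z = 84.6 under a 7 N press, after the force dropped as it clicked. I'm handing in the job.

```bash
python3 -c "
from plant import bot
print(bot.close_job())"
```

```text
the job is handed in; nothing more can be done
None
```

I handed the job in at about 38 s: the weak clip, the one that stood at (542, -13), is on its side in the case with the lid clicked shut, its card lies flat in the basket, the good clip stands with its card in, and the last pictures show the glasses and jigger unmoved.

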